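# Shim the rests

## Task

Lay one brass shim flat, centred and lengthwise on each of the three rests: clear any leftover V-block or flange off the rests into the green tray, leave a shim that already lies on a rest where it is, and fetch the missing ones from the stand, where a shim can be gripped by its sides only once it has been slid along its lane to overhang the end. Any shim that is not needed stays on the stand. Only when every rest has its shim and the leftovers are in the tray, push the lever fully over, away from you; leave the other things on the table alone.

Things in the scene. Friction and masses are not known exactly. Their poses are not given: they have to be found in the camera images.
- shim_a_c (a point): slotted brass shim plate, 100 mm long (its x axis) x 50 mm wide (its y) x 5 mm thick, about 0.15 kg, with a 14 mm wide, 45 mm long slot open at its -x end; the point is the plate's centre, half-way through its thickness, z up. Starts flat in a lane of the stand, with 30 to 50 mm of bare deck behind it. Slides along the lane, 2 mm side play; while it lies between the rails nothing can take hold of its sides.
- shim_b_c (a point): slotted brass shim plate, 100 mm long (its x axis) x 50 mm wide (its y) x 5 mm thick, about 0.15 kg, with a 14 mm wide, 45 mm long slot open at its -x end; the point is the plate's centre, half-way through its thickness, z up. Starts flat in a lane of the stand, with 30 to 50 mm of bare deck behind it. Slides along the lane, 2 mm side play; while it lies between the rails nothing can take hold of its sides.
- shim_c_c (a point): slotted brass shim plate, 100 mm long (its x axis) x 50 mm wide (its y) x 5 mm thick, about 0.15 kg, with a 14 mm wide, 45 mm long slot open at its -x end; the point is the plate's centre, half-way through its thickness, z up. Starts flat in a lane of the stand, with 30 to 50 mm of bare deck behind it. Slides along the lane, 2 mm side play; while it lies between the rails nothing can take hold of its sides.
- shim_d_c (a point): slotted brass shim plate, 100 mm long (its x axis) x 50 mm wide (its y) x 5 mm thick, about 0.15 kg, with a 14 mm wide, 45 mm long slot open at its -x end; the point is the plate's centre, half-way through its thickness, z up. If present it already lies rightly on one of the rests at the start; if absent (None) it does not exist.
- stand_deck (a point): fixed stand, deck 150 mm deep (x) x 186 mm wide (y), its top 50 mm above the table. Three 54 mm wide lanes run along x, centred at y = -60, 0, +60 mm, between blue rails 6 mm wide and 8 mm high. Lanes are open at both ends, and nothing taller than 30 mm stands beyond the front end (-x, 75 mm from the point). The point is the centre of the deck's top; z up
- rest_1_top (a point): one of three identical fixed rests: an upright block with a black rubber top 90 mm long (x) x 34 mm wide (y), 40 mm high above the table, on a foot 100 x 44 x 8 mm; a shim lies on it lengthwise, overhanging 5 mm at each end and 8 mm at each side. The point is the centre of the rubber top; x runs along its length, z up.
- rest_2_top (a point): one of three identical fixed rests: an upright block with a black rubber top 90 mm long (x) x 34 mm wide (y), 40 mm high above the table, on a foot 100 x 44 x 8 mm; a shim lies on it lengthwise, overhanging 5 mm at each end and 8 mm at each side. The point is the centre of the rubber top; x runs along its length, z up.
- rest_3_top (a point): one of three identical fixed rests: an upright block with a black rubber top 90 mm long (x) x 34 mm wide (y), 40 mm high above the table, on a foot 100 x 44 x 8 mm; a shim lies on it lengthwise, overhanging 5 mm at each end and 8 mm at each side. The point is the centre of the rubber top; x runs along its length, z up.
- v_block_c (a point): leftover steel V-block, 45 (its x) x 48 (its y) x 36 mm high, V groove in the top; the point is its centre, 18 mm above its underside. If present it stands on one of the rests at the start; None if absent.
- flange_c (a point): leftover steel flange ring, 60 mm across, rim 10 mm thick with a low collar to 14 mm; the point is on its axis 5 mm above its underside. If present it lies on one of the rests at the start; None if absent.
- tray_in (a point): loose shallow green tray for leftovers, 0.8 kg, outside 110 (x) x 220 (y) x 30 mm high, walls and floor 4 mm; the point is the centre of its inner floor, z up
- lever (a joint): toggle lever on a fixed base 70 (x) x 50 (y) x 25 mm high: 0 = leaning towards the robot (-x), 1.0 rad = fully over, leaning away (+x); about 1 N at the ball moves it and it stays where it is left
- lever_tip (a point): centre of the 26 mm ball at the lever's end; 80 mm from the pivot, which lies 22 mm above the table; at 0 the ball is 38 mm before and 70 mm above the pivot, at 1.0 rad as far beyond it. Its own x axis, level at 0, points in the direction of push
- go_gauge: bystander, snap gauge plate, 36 x 110 x 8 mm; to be left alone; origin at the centre of its underside
- spanner: bystander, spanner, 28 x 192 x 10 mm; to be left alone; origin at the centre of its underside
- bracket_u: bystander, stamped U bracket, 26 x 36 x 22 mm; to be left alone; origin at the centre of its underside
- bracket_l: bystander, stamped L bracket, 22 x 34 x 28 mm; to be left alone; origin at the centre of its underside
Not all that is in view belongs to the job. There is more than one size of the part that bears flange_c; the job needs the larger.

How it is judged:
On the way, in this order (a step that is already met when the one before it is completed fails the run):
1. every rest carries a shim and the leftovers are in the tray, the lever not yet pushed (((horizontal distance between shim_a_c and rest_1_top below 0.015 m and angle between the x axis of shim_a_c and the x axis of rest_1_top, either way round below 0.2 rad and z of shim_a_c in the frame of rest_1_top between -0.002 and 0.007 m and angle between shim_a_c's own z axis and vertical below 0.08 rad) or (horizontal distance between shim_b_c and rest_1_top below 0.015 m and angle between the x axis of shim_b_c and the x axis of rest_1_top, either way round below 0.2 rad and z of shim_b_c in the frame of rest_1_top between -0.002 and 0.007 m and angle between shim_b_c's own z axis and vertical below 0.08 rad) or (horizontal distance between shim_c_c and rest_1_top below 0.015 m and angle between the x axis of shim_c_c and the x axis of rest_1_top, either way round below 0.2 rad and z of shim_c_c in the frame of rest_1_top between -0.002 and 0.007 m and angle between shim_c_c's own z axis and vertical below 0.08 rad) or (horizontal distance between shim_d_c and rest_1_top below 0.015 m and angle between the x axis of shim_d_c and the x axis of rest_1_top, either way round below 0.2 rad and z of shim_d_c in the frame of rest_1_top between -0.002 and 0.007 m and angle between shim_d_c's own z axis and vertical below 0.08 rad)) and ((horizontal distance between shim_a_c and rest_2_top below 0.015 m and angle between the x axis of shim_a_c and the x axis of rest_2_top, either way round below 0.2 rad and z of shim_a_c in the frame of rest_2_top between -0.002 and 0.007 m and angle between shim_a_c's own z axis and vertical below 0.08 rad) or (horizontal distance between shim_b_c and rest_2_top below 0.015 m and angle between the x axis of shim_b_c and the x axis of rest_2_top, either way round below 0.2 rad and z of shim_b_c in the frame of rest_2_top between -0.002 and 0.007 m and angle between shim_b_c's own z axis and vertical below 0.08 rad) or (horizontal distance between shim_c_c and rest_2_top below 0.015 m and angle between the x axis of shim_c_c and the x axis of rest_2_top, either way round below 0.2 rad and z of shim_c_c in the frame of rest_2_top between -0.002 and 0.007 m and angle between shim_c_c's own z axis and vertical below 0.08 rad) or (horizontal distance between shim_d_c and rest_2_top below 0.015 m and angle between the x axis of shim_d_c and the x axis of rest_2_top, either way round below 0.2 rad and z of shim_d_c in the frame of rest_2_top between -0.002 and 0.007 m and angle between shim_d_c's own z axis and vertical below 0.08 rad)) and ((horizontal distance between shim_a_c and rest_3_top below 0.015 m and angle between the x axis of shim_a_c and the x axis of rest_3_top, either way round below 0.2 rad and z of shim_a_c in the frame of rest_3_top between -0.002 and 0.007 m and angle between shim_a_c's own z axis and vertical below 0.08 rad) or (horizontal distance between shim_b_c and rest_3_top below 0.015 m and angle between the x axis of shim_b_c and the x axis of rest_3_top, either way round below 0.2 rad and z of shim_b_c in the frame of rest_3_top between -0.002 and 0.007 m and angle between shim_b_c's own z axis and vertical below 0.08 rad) or (horizontal distance between shim_c_c and rest_3_top below 0.015 m and angle between the x axis of shim_c_c and the x axis of rest_3_top, either way round below 0.2 rad and z of shim_c_c in the frame of rest_3_top between -0.002 and 0.007 m and angle between shim_c_c's own z axis and vertical below 0.08 rad) or (horizontal distance between shim_d_c and rest_3_top below 0.015 m and angle between the x axis of shim_d_c and the x axis of rest_3_top, either way round below 0.2 rad and z of shim_d_c in the frame of rest_3_top between -0.002 and 0.007 m and angle between shim_d_c's own z axis and vertical below 0.08 rad)) and x of v_block_c in the frame of tray_in between -0.05 and 0.05 m and y of v_block_c in the frame of tray_in between -0.105 and 0.105 m and z of each of v_block_c, flange_c in the frame of tray_in below 0.035 m and x of flange_c in the frame of tray_in between -0.05 and 0.05 m and y of flange_c in the frame of tray_in between -0.105 and 0.105 m and value of joint lever below 0.4 rad), for 0.2 s.
2. the lever is pushed fully over (value of joint lever above 0.85 rad), for 0.2 s.
At the end, for the whole second after the job is handed in: each rest carries a shim lying flat, centre within 15 mm of the rest's centre and lengthwise within 0.2 rad (either way round); shims not on a rest lie flat on the stand; V-block and flange, where present, are in the tray; the lever is beyond 0.85 rad; all at rest (((horizontal distance between shim_a_c and rest_1_top below 0.015 m and angle between the x axis of shim_a_c and the x axis of rest_1_top, either way round below 0.2 rad and z of shim_a_c in the frame of rest_1_top between -0.002 and 0.007 m and angle between shim_a_c's own z axis and vertical below 0.08 rad) or (horizontal distance between shim_b_c and rest_1_top below 0.015 m and angle between the x axis of shim_b_c and the x axis of rest_1_top, either way round below 0.2 rad and z of shim_b_c in the frame of rest_1_top between -0.002 and 0.007 m and angle between shim_b_c's own z axis and vertical below 0.08 rad) or (horizontal distance between shim_c_c and rest_1_top below 0.015 m and angle between the x axis of shim_c_c and the x axis of rest_1_top, either way round below 0.2 rad and z of shim_c_c in the frame of rest_1_top between -0.002 and 0.007 m and angle between shim_c_c's own z axis and vertical below 0.08 rad) or (horizontal distance between shim_d_c and rest_1_top below 0.015 m and angle between the x axis of shim_d_c and the x axis of rest_1_top, either way round below 0.2 rad and z of shim_d_c in the frame of rest_1_top between -0.002 and 0.007 m and angle between shim_d_c's own z axis and vertical below 0.08 rad)) and ((horizontal distance between shim_a_c and rest_2_top below 0.015 m and angle between the x axis of shim_a_c and the x axis of rest_2_top, either way round below 0.2 rad and z of shim_a_c in the frame of rest_2_top between -0.002 and 0.007 m and angle between shim_a_c's own z axis and vertical below 0.08 rad) or (horizontal distance between shim_b_c and rest_2_top below 0.015 m and angle between the x axis of shim_b_c and the x axis of rest_2_top, either way round below 0.2 rad and z of shim_b_c in the frame of rest_2_top between -0.002 and 0.007 m and angle between shim_b_c's own z axis and vertical below 0.08 rad) or (horizontal distance between shim_c_c and rest_2_top below 0.015 m and angle between the x axis of shim_c_c and the x axis of rest_2_top, either way round below 0.2 rad and z of shim_c_c in the frame of rest_2_top between -0.002 and 0.007 m and angle between shim_c_c's own z axis and vertical below 0.08 rad) or (horizontal distance between shim_d_c and rest_2_top below 0.015 m and angle between the x axis of shim_d_c and the x axis of rest_2_top, either way round below 0.2 rad and z of shim_d_c in the frame of rest_2_top between -0.002 and 0.007 m and angle between shim_d_c's own z axis and vertical below 0.08 rad)) and ((horizontal distance between shim_a_c and rest_3_top below 0.015 m and angle between the x axis of shim_a_c and the x axis of rest_3_top, either way round below 0.2 rad and z of shim_a_c in the frame of rest_3_top between -0.002 and 0.007 m and angle between shim_a_c's own z axis and vertical below 0.08 rad) or (horizontal distance between shim_b_c and rest_3_top below 0.015 m and angle between the x axis of shim_b_c and the x axis of rest_3_top, either way round below 0.2 rad and z of shim_b_c in the frame of rest_3_top between -0.002 and 0.007 m and angle between shim_b_c's own z axis and vertical below 0.08 rad) or (horizontal distance between shim_c_c and rest_3_top below 0.015 m and angle between the x axis of shim_c_c and the x axis of rest_3_top, either way round below 0.2 rad and z of shim_c_c in the frame of rest_3_top between -0.002 and 0.007 m and angle between shim_c_c's own z axis and vertical below 0.08 rad) or (horizontal distance between shim_d_c and rest_3_top below 0.015 m and angle between the x axis of shim_d_c and the x axis of rest_3_top, either way round below 0.2 rad and z of shim_d_c in the frame of rest_3_top between -0.002 and 0.007 m and angle between shim_d_c's own z axis and vertical below 0.08 rad)) and x of v_block_c in the frame of tray_in between -0.05 and 0.05 m and y of v_block_c in the frame of tray_in between -0.105 and 0.105 m and z of each of v_block_c, flange_c in the frame of tray_in below 0.035 m and x of flange_c in the frame of tray_in between -0.05 and 0.05 m and y of flange_c in the frame of tray_in between -0.105 and 0.105 m and ((horizontal distance between shim_a_c and rest_1_top below 0.015 m and angle between the x axis of shim_a_c and the x axis of rest_1_top, either way round below 0.2 rad and z of shim_a_c in the frame of rest_1_top between -0.002 and 0.007 m and angle between shim_a_c's own z axis and vertical below 0.08 rad) or (horizontal distance between shim_a_c and rest_2_top below 0.015 m and angle between the x axis of shim_a_c and the x axis of rest_2_top, either way round below 0.2 rad and z of shim_a_c in the frame of rest_2_top between -0.002 and 0.007 m and angle between shim_a_c's own z axis and vertical below 0.08 rad) or (horizontal distance between shim_a_c and rest_3_top below 0.015 m and angle between the x axis of shim_a_c and the x axis of rest_3_top, either way round below 0.2 rad and z of shim_a_c in the frame of rest_3_top between -0.002 and 0.007 m and angle between shim_a_c's own z axis and vertical below 0.08 rad) or (x of shim_a_c in the frame of stand_deck between -0.075 and 0.075 m and y of shim_a_c in the frame of stand_deck between -0.085 and 0.085 m and z of shim_a_c in the frame of stand_deck between -0.003 and 0.008 m and angle between shim_a_c's own z axis and vertical below 0.08 rad)) and ((horizontal distance between shim_b_c and rest_1_top below 0.015 m and angle between the x axis of shim_b_c and the x axis of rest_1_top, either way round below 0.2 rad and z of shim_b_c in the frame of rest_1_top between -0.002 and 0.007 m and angle between shim_b_c's own z axis and vertical below 0.08 rad) or (horizontal distance between shim_b_c and rest_2_top below 0.015 m and angle between the x axis of shim_b_c and the x axis of rest_2_top, either way round below 0.2 rad and z of shim_b_c in the frame of rest_2_top between -0.002 and 0.007 m and angle between shim_b_c's own z axis and vertical below 0.08 rad) or (horizontal distance between shim_b_c and rest_3_top below 0.015 m and angle between the x axis of shim_b_c and the x axis of rest_3_top, either way round below 0.2 rad and z of shim_b_c in the frame of rest_3_top between -0.002 and 0.007 m and angle between shim_b_c's own z axis and vertical below 0.08 rad) or (x of shim_b_c in the frame of stand_deck between -0.075 and 0.075 m and y of shim_b_c in the frame of stand_deck between -0.085 and 0.085 m and z of shim_b_c in the frame of stand_deck between -0.003 and 0.008 m and angle between shim_b_c's own z axis and vertical below 0.08 rad)) and ((horizontal distance between shim_c_c and rest_1_top below 0.015 m and angle between the x axis of shim_c_c and the x axis of rest_1_top, either way round below 0.2 rad and z of shim_c_c in the frame of rest_1_top between -0.002 and 0.007 m and angle between shim_c_c's own z axis and vertical below 0.08 rad) or (horizontal distance between shim_c_c and rest_2_top below 0.015 m and angle between the x axis of shim_c_c and the x axis of rest_2_top, either way round below 0.2 rad and z of shim_c_c in the frame of rest_2_top between -0.002 and 0.007 m and angle between shim_c_c's own z axis and vertical below 0.08 rad) or (horizontal distance between shim_c_c and rest_3_top below 0.015 m and angle between the x axis of shim_c_c and the x axis of rest_3_top, either way round below 0.2 rad and z of shim_c_c in the frame of rest_3_top between -0.002 and 0.007 m and angle between shim_c_c's own z axis and vertical below 0.08 rad) or (x of shim_c_c in the frame of stand_deck between -0.075 and 0.075 m and y of shim_c_c in the frame of stand_deck between -0.085 and 0.085 m and z of shim_c_c in the frame of stand_deck between -0.003 and 0.008 m and angle between shim_c_c's own z axis and vertical below 0.08 rad)) and ((horizontal distance between shim_d_c and rest_1_top below 0.015 m and angle between the x axis of shim_d_c and the x axis of rest_1_top, either way round below 0.2 rad and z of shim_d_c in the frame of rest_1_top between -0.002 and 0.007 m and angle between shim_d_c's own z axis and vertical below 0.08 rad) or (horizontal distance between shim_d_c and rest_2_top below 0.015 m and angle between the x axis of shim_d_c and the x axis of rest_2_top, either way round below 0.2 rad and z of shim_d_c in the frame of rest_2_top between -0.002 and 0.007 m and angle between shim_d_c's own z axis and vertical below 0.08 rad) or (horizontal distance between shim_d_c and rest_3_top below 0.015 m and angle between the x axis of shim_d_c and the x axis of rest_3_top, either way round below 0.2 rad and z of shim_d_c in the frame of rest_3_top between -0.002 and 0.007 m and angle between shim_d_c's own z axis and vertical below 0.08 rad) or (x of shim_d_c in the frame of stand_deck between -0.075 and 0.075 m and y of shim_d_c in the frame of stand_deck between -0.085 and 0.085 m and z of shim_d_c in the frame of stand_deck between -0.003 and 0.008 m and angle between shim_d_c's own z axis and vertical below 0.08 rad)) and linear speed of each of shim_a, shim_b, shim_c, shim_d, v_block, flange below 0.02 m/s and value of joint lever above 0.85 rad); the robot touches nothing.
It fails at once if a bystander is moved more than 4 cm (distance of any of go_gauge, spanner, bracket_u, bracket_l from where it was at the start of the episode above 0.04 m).
It fails at once if the shim that already lay on its rest is taken off it (distance of shim_d_c from where it was at the start of the episode above 0.06 m).
Of shim_d, v_block, flange only 2 to 3 are there at a start; the rules pass over those that are not, and their reading is None.
At some moment in a run one of tray may be knocked a few centimetres aside while the robot is not near it.
It also fails if it takes over 210 s, if anything falls off the work surface, if the arm or the gripper's body presses on something with over 40 N, if the wrist force passes 120 N, or if a joint passes its speed limit or range.

## Robot

A 7-joint arm with a two-finger parallel gripper is mounted at the origin on a cart in front of the work surface, level with it; the furniture and walls round the work are solid. World frame = base frame: x ahead of the robot, y to its left, z up, the work surface at z = 0. Lengths are in m, angles in rad, forces in N, time in s.
With the tool pointing down it reaches from about 0.4 to 0.875 m from the base axis. Payload 19.3 kg.
Tool frame: the origin (TCP) lies between the finger pads; the fingertips stand bot.tcp_to_tips ahead of it and the grasp point (between the pads) is the TCP (bot.tcp_to_tips is the distance from the TCP to the fingertips, in m); z points along the fingers, y is the line along which they close (so a half turn about z gives the same grasp; the last joint's range is limited). The gripper opens to 85 mm and grips with 20 to 120 N. Pads are 22 mm wide; open, the fingers measure 114 mm over their backs; the gripper's body (76 mm by 85 mm) begins 54 mm behind the grasp point. The pads swing forward as they close: fully open they stand 13 mm farther back than shut.
Start: joints at [1.151, 0.521, -0.036, 1.599, 0.021, 1.021, -0.113], TCP at [0.214, -0.587, 0.25] pointing down, gripper open.
Joint ranges: [-2.91, 2.91], [-0.3, 2.13], [-1.5, 1.42], [0.17, 2.43], [-1.26, 4.41], [0.16, 1.93], [-2.52, 2.52]. Speed limits (rad/s): [1.89, 1.89, 2.39, 2.39, 3.01, 3.01, 3.01].

## Interface

Orientations are given as [roll, pitch, yaw] about the fixed x, y, z axes, in that order (R = Rz(yaw) Ry(pitch) Rx(roll)).
In Python, from workcell import telemetry, grab_frame, bot gives the robot as it stands. The module is installed in compiled form; this text tells all that it offers.
- The arm moves only by the shell command python3 -m crank 'ROWS' [FORCE]. ROWS is text: rows parted by semicolons, each of 7 numbers parted by spaces: the finger opening in m, from 0 to 0.0854, then the shift along the tool's x, y, z in m, then the turn, a rotation vector about the tool's x, y, z in degrees. A call has exactly 8 rows; each row shifts and turns the commanded pose from where the row before left it, along the tool's axes as they then stand; what a row does not reach is not made up. A row lasts 1/12 s, in which the tool goes at most 41.7 mm and 7.16 degrees, less where a joint would pass 70% of its speed; a pose out of reach is approached as far as the arm can. A call with a gripper value outside its range is refused whole. The fingers move at their own pace and stop on an object; FORCE is the grip in N (left out, the last holds). Time passes only in rows, so rows that do not move let the fingers close, or fill a call up. It gives the time, the measured TCP pose, the force, the opening and the grip force at its end, in the units of the state.
- telemetry.observe(): the state, without advancing time (a new reading comes with each control period).
- grab_frame(name): name is "scene" or "side" or "wrist"; returns a dict with "pixels" (480x640x3 uint8, red, green, blue), "depth" (480x640 float32, m along the optical axis (not along the pixel's ray), 0 where there is no reading), "vertical_fov" (degrees; the focal length in pixels is half the picture's height over the tangent of half this angle, whatever the lens; pixels are square), "cx", "cy" (the principal point, pixels), "R" (3x3) and "t" (3): a world point X has camera coordinates R X + t; the wrist camera has in their place "hand_eye" (4x4, takes a point from camera to tool coordinates, whose origin is the TCP and whose axes are the flange's). Camera axes: x right, y down, z forward; pixel columns grow to the right and rows downward; lengths in m; the calibration is good to about 2 mm. A picture is of the moment at which its call begins: read the wrist's pose just before it.
- bot.job_done(): hands the job in; it is judged then, once.
The state is a dict: "clock": time; "qpos": joint angles; "qd": joint speeds; "joint_efforts": joint torques, N m; "position": TCP position; "tool_rot": TCP orientation; "force": force on the tool from outside, world axes, zero at the start; "moment": the same for the moment, N m; "grip_width": finger opening in m; "finger_force": force on a finger pad.
Only numpy, scipy, OpenCV 4.12 (cv2) and the standard library are available. Lean on these libraries where they do the work, as an engineer would, in place of code of your own. Each camera call takes 0.05 s, during which the arm holds its last target. There are 200 camera calls.

## Working session

There is one attempt and no reset: what is moved stays moved. The work goes in short steps, Python scripts to look and compute and a shell command to move; the robot and the scene stay as the last step left them, time stands still between calls to the robot, and variables do not carry over. Pictures are saved under pics/ and viewed, at most 14 in all, crops included, and the job is handed in when it is done.

```bash
mkdir -p pics; ls; cat > h.py <<'E'
import numpy as np, cv2
from workcell import telemetry, grab_frame, bot
from scipy.spatial.transform import Rotation as Ro
def st():
    return telemetry.observe()
def toolR(s):
    r=np.array(s["tool_rot"],float)
    return r if r.shape==(3,3) else Ro.from_euler('xyz',r).as_matrix()
def frame(name):
    s=st(); f=grab_frame(name); h,w=f["depth"].shape
    fl=h/2/np.tan(np.radians(f["vertical_fov"])/2)
    if name=="wrist":
        T=np.eye(4);T[:3,:3]=toolR(s);T[:3,3]=s["position"]; T=T@np.array(f["hand_eye"])
        Rwc,c=T[:3,:3],T[:3,3]
    else:
        R=np.array(f["R"]);Rwc=R.T;c=-R.T@np.array(f["t"])
    f.update(fl=fl,Rwc=Rwc,c=c); return f
def cloud(f):
    h,w=f["depth"].shape; u,v=np.meshgrid(np.arange(w),np.arange(h)); d=f["depth"]
    P=np.stack([(u-f["cx"])/f["fl"]*d,(v-f["cy"])/f["fl"]*d,d],-1)
    return P@f["Rwc"].T+f["c"]
def ray(f,u,v,z):
    d=f["Rwc"]@np.array([(u-f["cx"])/f["fl"],(v-f["cy"])/f["fl"],1]); return f["c"]+d*(z-f["c"][2])/d[2]
def save(f,n): cv2.imwrite(f"pics/{n}.png",cv2.cvtColor(f["pixels"],cv2.COLOR_RGB2BGR))
E
python3 - <<'E'
from h import *
s=st();print(s, bot.tcp_to_tips)
for n in("scene","side"):
    f=frame(n);save(f,n+"0");np.savez(f"{n}0.npz",c=cloud(f),p=f["pixels"]);print(n,f["c"],f["Rwc"][:,2],f["fl"])
E
```

```text
pics
{'clock': 0.0, 'qpos': array([ 1.15080524,  0.52203294, -0.03629843,  1.60002794,  0.02122966,
        1.02107715, -0.11282076]), 'qd': array([-0.00055173, -0.00124118, -0.00084974,  0.00011869,  0.00018405,
       -0.00082617, -0.00033192]), 'joint_efforts': array([-8.81928245e-04, -9.27120137e+01,  1.97953865e+00, -3.69940102e+01,
        1.77889882e-02,  8.12871032e-03,  4.17853741e-06]), 'position': array([ 0.21402115, -0.58687053,  0.24970711]), 'tool_rot': array([-3.14043908e+00,  1.22336684e-04,  3.49751173e-01]), 'force': array([-0.25525889, -0.79742499,  0.73722083]), 'moment': array([ 0.0074642 , -0.00148077,  0.00496501]), 'finger_force': 0.0, 'grip_width': 0.0853471662237551} 0.019
scene [ 0.68904958 -0.70276263  1.20476036] [-0.08829503  0.54680949 -0.83258836] 591.1809866506052
side [ 0.63149972 -1.13538691  0.52945627] [-0.06091662  0.93835694 -0.34025787] 557.6925723190504
```

View pics/scene0.png

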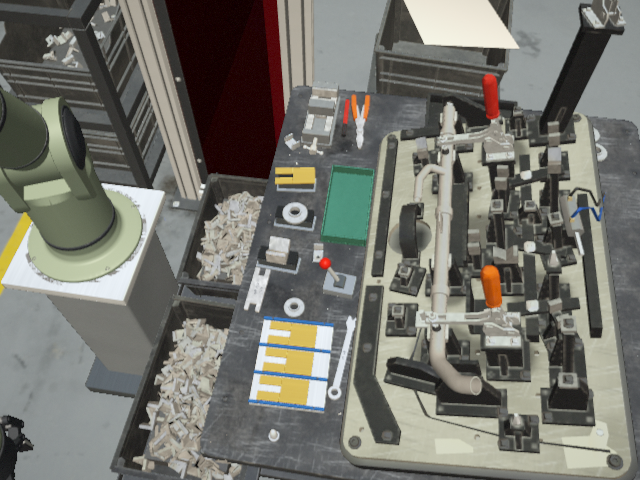

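View pics/side0.png

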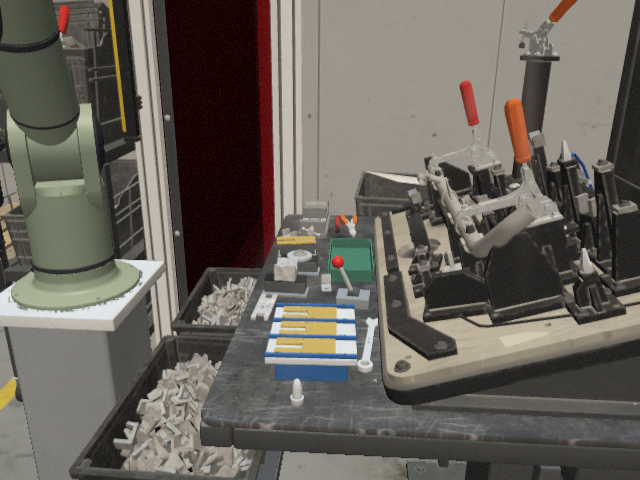

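The scene shows the stand at (290,362), with three brass shims, slots toward the robot. The rests hold the V-block (278,250), flange (295,213) and a shim (295,177). The tray is at (348,205), the red ball at (326,264), a small decoy ring at (293,307), the gauge at (258,290) and the spanner at (343,360). The side view agrees.

```bash
python3 - <<'E'
from h import *
d=np.load("scene0.npz");C=d["c"];p=d["p"];hsv=cv2.cvtColor(p,cv2.COLOR_RGB2HSV)
def comp(m,name,mn=60):
    n,l,s,_=cv2.connectedComponentsWithStats(m.astype(np.uint8))
    for i in range(1,n):
        if s[i,4]<mn: continue
        q=C[l==i]; q=q[np.isfinite(q).all(1)]
        r=cv2.minAreaRect((q[:,:2]*1000).astype(np.float32))
        print(name,s[i],"z",np.round(np.percentile(q[:,2],[5,50,95]),4),"rect",np.round(r[0],1),np.round(r[1],1),round(r[2],1))
roi=np.zeros(p.shape[:2],bool);roi[80:450,215:385]=1
H,S,V=hsv[...,0],hsv[...,1],hsv[...,2]
comp(roi&(H>15)&(H<32)&(S>110)&(V>90),"brass")
comp(roi&(H>65)&(H<90)&(S>90),"green")
comp(roi&(H>98)&(H<118)&(S>140),"blue")
comp(roi&((H<6)|(H>174))&(S>150),"red",30)
comp(roi&(C[...,2]>.028)&(C[...,2]<.12),"high")
comp(roi&(C[...,2]>.055)&(C[...,2]<.12)&(S<80),"v")
cv2.imwrite("pics/crop0.png",cv2.cvtColor(cv2.resize(p[130:430,220:380],None,fx=2,fy=2,interpolation=cv2.INTER_CUBIC),cv2.COLOR_RGB2BGR))
E
```

```text
brass [275 167  40  18 620] z [0.0415 0.0475 0.0519] rect [ 557.8 -229.2] [ 99.3 977.8] 9.7
brass [268 322  49  26 845] z [0.0532 0.0571 0.0607] rect [ 594.1 -444. ] [100.6 542.1] 9.6
brass [263 348  51  28 917] z [0.0532 0.057  0.0607] rect [ 595.  -473.7] [101.9 484.7] 10.5
brass [ 257  376   52   29 1000] z [0.0533 0.0567 0.0604] rect [ 594.6 -504.3] [102.  427.6] 12.0
green [ 321  165   53   81 3402] z [0.0026 0.0078 0.0324] rect [ 629.6 -206.2] [109.3 994.8] 0.9
blue [264 316  60   9 166] z [0.0551 0.0594 0.0634] rect [ 550.8 -175. ] [126.5   8.8] 2.1
blue [259 343  61   9 131] z [0.0542 0.059  0.0629] rect [ 642.8 -446.5] [117.1 507.5] 23.2
blue [254 371  63   9 138] z [0.0551 0.0592 0.0631] rect [ 555.3 -296. ] [126.4   6.2] 2.2
blue [258 401  55   8 122] z [0.0551 0.0595 0.0626] rect [ 567.1 -354.9] [106.1   5.3] 2.3
red [ 215   80   70   99 5997] z [-0.542  -0.2874 -0.1019] rect [494.2  51.7] [ 265.4 1535.6] 24.3
red [343  99   6  25  91] z [0.0098 0.0143 0.0178] rect [575.8 503.1] [10.4 92.4] 2.8
red [319 258  12  11 102] z [0.0934 0.1039 0.1109] rect [596.  -29.8] [23.9 61
[... 287 characters left out ...]
 [275 202  39  22 645] z [0.0334 0.0476 0.0558] rect [499.1 110.1] [90.6 64.2] 0.5
high [257 236  41  31 831] z [0.0339 0.0612 0.0789] rect [482.3  -8.5] [53.5 90.5] 85.9
high [319 257  36  37 419] z [0.0284 0.037  0.1076] rect [626.4 -50.2] [47.6 81. ] 82.4
high [ 248  316   86   97 6530] z [0.0491 0.0555 0.061 ] rect [ 563.8 -264.2] [150.3 188.1] 2.2
v [312  81  27  12 253] z [0.0571 0.0641 0.069 ] rect [510.2 538.9] [40.3 73.3] 83.5
v [308  97  27  15 305] z [0.0582 0.0662 0.0707] rect [510.2 471.5] [44.5 69.5] 89.9
v [ 341  137   44  313 7253] z [0.0677 0.0869 0.1009] rect [689.3 -30.4] [ 78.2 786.3] 5.2
v [265 236  25  26 473] z [0.0587 0.0706 0.0798] rect [484.1  -8.4] [53.7 46.4] 87.8
```

View pics/crop0.png

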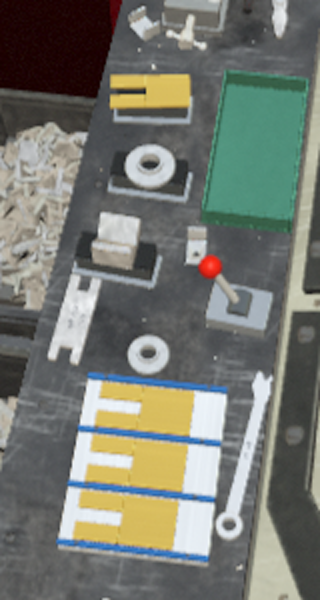

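```bash
python3 - <<'E'
from h import *
d=np.load("scene0.npz");C=d["c"];p=d["p"];hsv=cv2.cvtColor(p,cv2.COLOR_RGB2HSV)
H,S,V=[hsv[...,i] for i in range(3)];X,Y,Z=[C[...,i] for i in range(3)]
roi=np.zeros(p.shape[:2],bool);roi[80:450,215:385]=1
def box(m,name):
    m=cv2.morphologyEx(m.astype(np.uint8),cv2.MORPH_OPEN,np.ones((3,3)))>0
    n,l,s,_=cv2.connectedComponentsWithStats(m.astype(np.uint8))
    for i in range(1,n):
        if s[i,4]<40: continue
        q=C[l==i]; q=q[np.abs(q-np.median(q,0)).max(1)<.15]
        r=cv2.minAreaRect((q[:,:2]*1000).astype(np.float32))
        print(name,s[i],"z",np.round(np.percentile(q[:,2],[5,50,95])*1000,0),"rect",np.round(r[0],1),np.round(r[1],1),round(r[2],1),"med",np.round(np.median(q,0)*1000,1))
br=roi&(H>15)&(H<32)&(S>110)&(V>90)
box(br,"brass")
box(roi&(H>65)&(H<90)&(S>90),"green")
box(roi&(H>98)&(H<118)&(S>140),"blue")
box(roi&((H<6)|(H>174))&(S>150)&(Z>.05),"red")
wk=roi&(X>.38)&(X<.72)&(Y>-.5)&(Y<.4)
box(wk&(Z>.03)&(Z<.12)&(X<.66),"high")
box(wk&(Z>.03)&(Z<.05)&(V<70)&(X<.56),"black")
box(wk&(Z>.044)&(S<60)&(V>140)&(Y>-.15),"metal")
box(wk&(Z>.008)&(Z<.03),"low")
# board heights along x near tray & lever & stand
for y in (.28,.2,.12,-.05,-.26):
    print(y,[(x,int(1000*np.median(Z[(abs(X-x)<.006)&(abs(Y-y)<.01)]))) if ((abs(X-x)<.006)&(abs(Y-y)<.01)).sum() else x for x in np.round(np.arange(.56,.80,.02),2)])
E
```

```text
brass [275 167  40  18 616] z [41. 48. 52.] rect [480.2 225.9] [99.3 54.2] 10.0 med [484.9 225.1  47.5]
brass [268 322  49  26 843] z [53. 57. 61.] rect [ 553.9 -205.4] [97.1 50. ] 2.0 med [ 561.7 -205.8   57. ]
brass [264 348  49  27 908] z [53. 57. 61.] rect [ 556.4 -265.5] [96.8 50.4] 2.9 med [ 564.  -266.1   57. ]
brass [257 376  52  29 995] z [53. 57. 60.] rect [ 556.8 -325.4] [97.5 50.2] 2.1 med [ 563.7 -326.4   56.7]
green [ 321  166   53   80 3400] z [ 3.  8. 32.] rect [623.5 177.4] [109.3 227.5] 0.9 med [622.9 177.6   7.7]
blue [297 320  25   5  75] z [55. 60. 64.] rect [ 584.3 -173.8] [51.7  8.8] 2.1 med [ 584.3 -174.3   59.5]
red [320 258  11  11  98] z [ 95. 104. 111.] rect [599.5 -49.8] [21.8 20.5] 9.4 med [599.7 -52.6 104.3]
high [302 128  28  25 366] z [34. 47. 56.] rect [510.1 350.1] [71.4 74. ] 89.5 med [510.4 367.7  46.8]
high [275 167  40  17 663] z [41. 47. 52.] rect [479.9 226.9] [99.2 56.3] 9.5 med [481.2 226.2  47.4]
high [275 202  39  22 614] z [37. 48. 56.] rect [498.6 109.3] [60.7 93.4] 77.4 med [501.3 107.9  48. ]
high [258 236  40  30 809] z [37. 62. 79.] 
[... 3498 characters left out ...]
 (np.float64(0.7), 86), (np.float64(0.72), 92), (np.float64(0.74), 87), np.float64(0.76), (np.float64(0.78), 253)]
-0.05 [(np.float64(0.56), 2), (np.float64(0.58), 2), (np.float64(0.6), 99), (np.float64(0.62), 42), (np.float64(0.64), 34), (np.float64(0.66), 27), (np.float64(0.68), 48), (np.float64(0.7), 73), (np.float64(0.72), 87), (np.float64(0.74), 86), (np.float64(0.76), 111), (np.float64(0.78), 129)]
-0.26 [(np.float64(0.56), 56), (np.float64(0.58), 57), (np.float64(0.6), 56), (np.float64(0.62), 52), (np.float64(0.64), 3), (np.float64(0.66), 7), (np.float64(0.68), 47), (np.float64(0.7), 85), (np.float64(0.72), 92), (np.float64(0.74), 86), (np.float64(0.76), 159), (np.float64(0.78), 173)]
```

```bash
python3 -m crank '.085 .0282 -.0282 0 0 0 0;.085 .0282 -.0282 0 0 0 0;.085 .0282 -.0282 0 0 0 0;.085 .0282 -.0282 0 0 0 0;.085 .0282 -.0282 0 0 0 0;.085 .0282 -.0282 0 0 0 0;.085 .0282 -.0282 0 0 0 0;.085 .0282 -.0282 0 0 0 0' 60
python3 -m crank '.085 .0282 -.0282 0 0 0 0;.085 .0282 -.0282 0 0 0 0;.085 .0282 -.0282 0 0 0 0;.085 .0282 -.0282 0 0 0 0;.085 .0282 -.0282 0 0 0 0;.085 .0282 -.0282 0 0 0 0;.085 .0282 -.0282 0 0 0 0;.085 .0282 -.0282 0 0 0 0'
python3 -m crank '.085 0 0 0 0 0 5.75;.085 0 0 0 0 0 5.75;.085 0 0 0 0 0 5.75;.085 0 0 0 0 0 5.75;.085 0 0 0 0 0 0;.085 0 0 0 0 0 0;.085 0 0 0 0 0 0;.085 0 0 0 0 0 0'
python3 - <<'E'
from h import *
f=frame("wrist");save(f,"w1");C=cloud(f);np.savez("w1.npz",c=C,p=f["pixels"])
print(f["c"],f["Rwc"][:,2]);s=st();print(s["position"],s["tool_rot"])
Z=C[...,2]
for lo,hi,n in((.066,.09,"vtop"),(.036,.046,"rest")):
    m=((Z>lo)&(Z<hi)&(C[...,0]<.57)).astype(np.uint8)
    k,l,a,_=cv2.connectedComponentsWithStats(m)
    for i in range(1,k):
        if a[i,4]>300:
            r=cv2.minAreaRect((C[l==i][:,:2]*1000).astype(np.float32));print(n,a[i],np.round(r[0],1),np.round(r[1],1),round(r[2],1),np.median(Z[l==i]))
E
```

```text
clock: 0.77
position: [0.349, -0.2961, 0.2503]
tool_rot: [3.142, 0.0, 0.35]
force: [1.6, -0.4, 0.4]
grip_width: 0.0853
finger_force: 0.0
clock: 1.43
position: [0.4838, -0.0067, 0.2503]
tool_rot: [3.142, 0.0, 0.35]
force: [1.2, -0.6, 0.3]
grip_width: 0.0852
finger_force: 0.0
clock: 2.1
position: [0.4834, -0.0087, 0.2503]
tool_rot: [-3.142, 0.0, -0.049]
force: [0.2, 0.2, 1.2]
grip_width: 0.085
finger_force: 0.0
[ 0.54911565 -0.01262528  0.37314009] [-0.26024706  0.01328737 -0.96545063]
[ 0.48341064 -0.00874508  0.25028661] [-3.14152668e+00  4.67499355e-05 -4.98690332e-02]
vtop [295 195  20  52 900] [484.6   6.8] [16.1 45.4] 88.3 0.07397753631786183
vtop [331 195  20  52 901] [483.2 -24.9] [16.4 44.9] 87.4 0.07395687375995519
rest [495 112   8  93 340] [ 527.7 -173.8] [84.   2.1] 1.9 0.04254140270732254
rest [173 157  57  67 709] [520.2  99.2] [74.1 36.4] 42.9 0.03951801610240768
rest [306 169  42  24 832] [516.2 -14.5] [39.2 20.9] 87.2 0.03925380033930839
rest [  38  175   89  108 5198] [479.8 225. ] [99.9 52.2] 9.2 0.0442573017270477
rest [184 192  24  25 464] [499.5 112. ] [21.8 21.3] 63.2 0.039516704204409725
rest [183 229  37  21 565] [463.8 112.5] [34.4 19.7] 89.3 0.03938039110400304
rest [306 242  34  18 541] [446.5  -7.1] [33.4 18.5] 87.9 0.03938234383115086
```

View pics/w1.png

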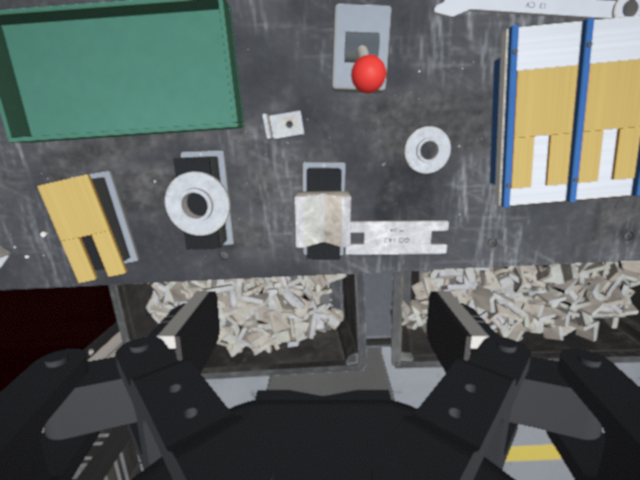

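View: V-block at (323,222) on its rest, flange (197,203), small ring (428,149), gauge alongside at (397,238), bracket (287,124), ball (368,73). All clear for the grasp.

```bash
python3 -m crank '.085 0 0 .024 0 0 0;.085 0 0 .024 0 0 0;.085 0 0 .024 0 0 0;.085 0 0 .024 0 0 0;.085 0 0 .024 0 0 0;.085 0 0 .024 0 0 0;.085 0 0 .024 0 0 0;.085 0 0 .022 0 0 0'
python3 -m crank '.04 0 0 0 0 0 0;.04 0 0 0 0 0 0;.04 0 0 0 0 0 0;.04 0 0 0 0 0 0;.04 0 0 0 0 0 0;.04 0 0 0 0 0 0;.04 0 0 0 0 0 0;.04 0 0 0 0 0 0' 60
python3 -m crank '.04 0 0 -.02 0 0 0;.04 0 0 -.02 0 0 0;.04 0 0 -.02 0 0 0;.04 0 0 -.02 0 0 0;.04 0 0 -.02 0 0 0;.04 0 0 -.02 0 0 0;.04 0 0 0 0 0 0;.04 0 0 0 0 0 0'
python3 - <<'E'
from h import *
f=frame("wrist");C=cloud(f);hsv=cv2.cvtColor(f["pixels"],cv2.COLOR_RGB2HSV);save(f,"w2")
m=(hsv[...,0]>65)&(hsv[...,0]<90)&(hsv[...,1]>90)
q=C[m];q=q[np.isfinite(q).all(1)];r=cv2.minAreaRect((q[:,:2]*1000).astype(np.float32));print(r,q[:,:2].min(0),q[:,:2].max(0))
s=st();print(s["position"],s["tool_rot"],s["grip_width"],s["force"])
E
```

```text
clock: 2.82
position: [0.4833, -0.0087, 0.059]
tool_rot: [-3.141, 0.0, -0.05]
force: [0.2, 0.2, -0.2]
grip_width: 0.0849
finger_force: 0.0
clock: 3.48
position: [0.4841, -0.0087, 0.0617]
tool_rot: [-3.142, -0.002, -0.052]
force: [-2.7, 0.1, 11.3]
grip_width: 0.047
finger_force: 63.2
clock: 4.15
position: [0.4839, -0.0088, 0.1814]
tool_rot: [-3.141, -0.003, -0.052]
force: [0.6, -0.6, -4.6]
grip_width: 0.047
finger_force: 63.6
((611.0518188476562, 117.07933044433594), (268.1366882324219, 104.7935562133789), 85.9216537475586) [ 0.54925283 -0.01292304] [0.66848876 0.2541355 ]
[ 0.48336228 -0.00882949  0.18043813] [ 3.14152856e+00 -8.24462733e-04 -5.18156233e-02] 0.04700313101474333 [-0.0071692  -0.083026   -3.18735676]
```

```bash
python3 -m crank '.04 .0166 -.0182 0 0 0 0;.04 .0166 -.0182 0 0 0 0;.04 .0166 -.0182 0 0 0 0;.04 .0166 -.0182 0 0 0 0;.04 .0166 -.0182 0 0 0 0;.04 .0166 -.0182 0 0 0 0;.04 .0166 -.0182 0 0 0 0;.04 .0166 -.0182 0 0 0 0'
python3 - <<'E'
from h import *
f=frame("scene");C=cloud(f);hsv=cv2.cvtColor(f["pixels"],cv2.COLOR_RGB2HSV)
m=(hsv[...,0]>65)&(hsv[...,0]<90)&(hsv[...,1]>90);q=C[m];q=q[(abs(q-np.median(q,0)).max(1)<.14)&(q[:,2]<.05)]
print(cv2.minAreaRect((q[:,:2]*1000).astype(np.float32)))
print(st()["position"])
E
```

```text
clock: 4.87
position: [0.6237, 0.1307, 0.1786]
tool_rot: [3.141, 0.002, -0.051]
force: [0.6, 0.6, -3.0]
grip_width: 0.0468
finger_force: 63.4
((623.403076171875, 177.00965881347656), (109.47798156738281, 224.9930877685547), 0.9190855026245117)
[0.6260124  0.13487846 0.17863326]
```

```bash
python3 -m crank '.04 0 0 .02 0 0 0;.04 0 0 .02 0 0 0;.04 0 0 .02 0 0 0;.04 0 0 .02 0 0 0;.04 0 0 .02 0 0 0;.04 0 0 .02 0 0 0;.04 0 0 .02 0 0 0;.04 0 0 .006 0 0 0'
python3 -m crank '.04 0 0 .003 0 0 0;.04 0 0 0 0 0 0;.062 0 0 0 0 0 0;.062 0 0 0 0 0 0;.062 0 0 0 0 0 0;.062 0 0 0 0 0 0;.062 0 0 0 0 0 0;.062 0 0 0 0 0 0'
python3 -m crank '.062 0 0 -.02 0 0 0;.062 0 0 -.03 0 0 0;.062 0 0 -.03 0 0 0;.085 0 0 -.03 0 0 0;.085 0 0 -.03 0 0 0;.085 0 0 -.02 0 0 0;.085 0 0 -.02 0 0 0;.085 0 0 0 0 0 0'
```

```text
clock: 5.58
position: [0.6213, 0.1294, 0.0301]
tool_rot: [3.14, 0.005, -0.051]
force: [-1.1, 0.1, -2.8]
grip_width: 0.0472
finger_force: 63.2
clock: 6.25
position: [0.6237, 0.1299, 0.0317]
tool_rot: [-3.141, -0.0, -0.052]
force: [1.1, -0.4, -0.7]
grip_width: 0.0619
finger_force: 0.0
clock: 6.92
position: [0.625, 0.1303, 0.2155]
tool_rot: [-3.14, -0.005, -0.052]
force: [-0.5, -0.1, 1.1]
grip_width: 0.085
finger_force: 0.0
```

```bash
python3 - <<'E'
from h import *
d=np.load("w1.npz");C=d["c"];Z=C[...,2]
m=((Z>.046)&(Z<.06)&(abs(C[...,0]-.5)<.06)&(abs(C[...,1]-.11)<.06)).astype(np.uint8)
k,l,a,_=cv2.connectedComponentsWithStats(m);i=1+np.argmax(a[1:,4]);q=C[l==i]
print(a[i],cv2.minEnclosingCircle((q[:,:2]*1000).astype(np.float32)),np.median(q,0))
m=(Z>.036)&(Z<.0435)&(abs(C[...,0]-.5)<.06)&(abs(C[...,1]-.11)<.025);q=C[m];print(cv2.minAreaRect((q[:,:2]*1000).astype(np.float32)))
s=st();t=np.array([.501,.110,.048]);print(toolR(s).T@(t-s["position"]),s["position"])
E
```

```text
[ 165  172   64   63 2575] ((500.7554626464844, 109.34635162353516), 30.159027099609375) [0.50245315 0.10740889 0.04756128]
((498.8952941894531, 107.49931335449219), (43.87161636352539, 89.89839172363281), 89.61396026611328)
[-0.12370048  0.02698802  0.16685135] [0.62504257 0.13030331 0.21554329]
```

```bash
python3 -m crank '.085 -.0177 .0038 0 0 0 0;.085 -.0177 .0038 0 0 0 0;.085 -.0177 .0038 0 0 0 0;.085 -.0177 .0038 0 0 0 0;.085 -.0177 .0039 0 0 0 0;.085 -.0177 .0039 0 0 0 0;.085 -.0177 .0039 0 0 0 0;.085 0 0 0 0 0 -3'
python3 -m crank '.085 0 0 .024 0 0 0;.085 0 0 .024 0 0 0;.085 0 0 .024 0 0 0;.085 0 0 .024 0 0 0;.085 0 0 .024 0 0 0;.085 0 0 .024 0 0 0;.085 0 0 .024 0 0 0;.085 0 0 0 0 0 0'
python3 -m crank '.085 0 0 .002 0 0 0;.05 0 0 0 0 0 0;.05 0 0 0 0 0 0;.05 0 0 0 0 0 0;.05 0 0 0 0 0 0;.05 0 0 0 0 0 0;.05 0 0 0 0 0 0;.05 0 0 0 0 0 0' 60
python3 -m crank '.05 0 0 -.01 0 0 0;.05 0 0 -.02 0 0 0;.05 0 0 -.02 0 0 0;.05 0 0 -.02 0 0 0;.05 0 0 -.02 0 0 0;.05 0 0 -.02 0 0 0;.05 0 0 0 0 0 0;.05 0 0 0 0 0 0'
```

```text
clock: 7.58
position: [0.4957, 0.1088, 0.2111]
tool_rot: [3.141, 0.001, 0.0]
force: [0.9, -0.1, 0.7]
grip_width: 0.0848
finger_force: 0.0
clock: 8.25
position: [0.4963, 0.109, 0.0397]
tool_rot: [3.14, 0.005, 0.001]
force: [-2.3, -0.7, -0.2]
grip_width: 0.0851
finger_force: 0.0
clock: 8.92
position: [0.4992, 0.1095, 0.0431]
tool_rot: [-3.141, -0.002, 0.0]
force: [-4.9, -2.2, 16.3]
grip_width: 0.0566
finger_force: 60.0
clock: 9.58
position: [0.4991, 0.1094, 0.1532]
tool_rot: [-3.141, -0.003, 0.0]
force: [0.6, 0.3, -1.1]
grip_width: 0.0562
finger_force: 63.9
```

```bash
python3 - <<'E'
from h import *
f=frame("side");s=st();cv2.imwrite("pics/s2.png",cv2.cvtColor(cv2.resize(f["pixels"][150:330,230:430],None,fx=3,fy=3),cv2.COLOR_RGB2BGR))
E
```

```text
(no output)
```

View pics/s2.png

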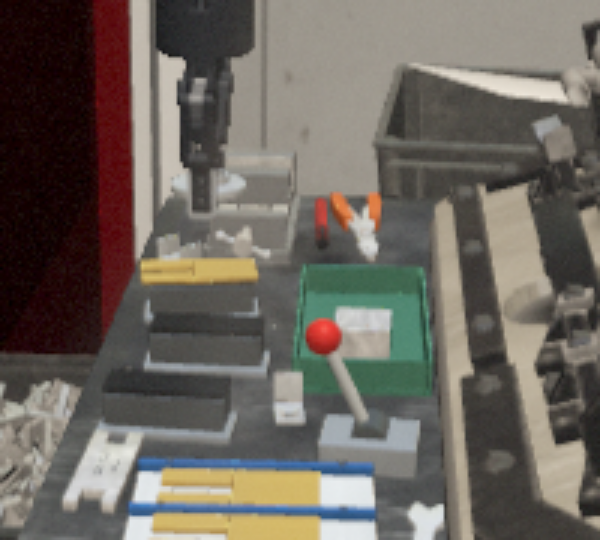

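The flange is gripped level at about (205,185) in the crop, the V-block is in the tray at (362,332), and both cleared rests are empty.

```bash
python3 -m crank '.05 .0155 -.0145 0 0 0 0;.05 .0155 -.0145 0 0 0 0;.05 .0155 -.0145 0 0 0 0;.05 .0155 -.0145 0 0 0 0;.05 .0155 -.0145 0 0 0 0;.05 .0155 -.0145 0 0 0 0;.05 .0155 -.0145 0 0 0 0;.05 .0155 -.0145 0 0 0 0'
python3 -m crank '.05 0 0 .0 0 0 0;.05 0 0 .02 0 0 0;.05 0 0 .02 0 0 0;.05 0 0 .02 0 0 0;.05 0 0 .02 0 0 0;.05 0 0 .02 0 0 0;.05 0 0 .02 0 0 0;.05 0 0 .004 0 0 0'
python3 -m crank '.05 0 0 .002 0 0 0;.05 0 0 0 0 0 0;.07 0 0 0 0 0 0;.07 0 0 0 0 0 0;.07 0 0 0 0 0 0;.07 0 0 0 0 0 0;.07 0 0 0 0 0 0;.07 0 0 0 0 0 0'
python3 -m crank '.07 0 0 -.02 0 0 0;.07 0 0 -.03 0 0 0;.07 0 0 -.03 0 0 0;.085 0 0 -.03 0 0 0;.085 0 0 -.03 0 0 0;.0 0 0 -.03 0 0 0;.0 0 0 -.03 0 0 0;.0 0 0 0 0 0 0'
python3 - <<'E'
from h import *
f=frame("wrist");save(f,"w3");C=cloud(f);np.savez("w3.npz",c=C,p=f["pixels"])
hsv=cv2.cvtColor(f["pixels"],cv2.COLOR_RGB2HSV)
m=(hsv[...,0]>65)&(hsv[...,0]<90)&(hsv[...,1]>90);q=C[m];q=q[(abs(q-np.median(q,0)).max(1)<.14)&(q[:,2]<.05)]
print(cv2.minAreaRect((q[:,:2]*1000).astype(np.float32)))
m=((hsv[...,1]<50)&(hsv[...,2]>120)&(abs(C[...,0]-.623)<.06)&(abs(C[...,1]-.177)<.11)).astype(np.uint8)
k,l,a,_=cv2.connectedComponentsWithStats(m)
for i in range(1,k):
    if a[i,4]>200: q=C[l==i];print(a[i],np.median(q,0),cv2.minAreaRect((q[:,:2]*1000).astype(np.float32)))
E
```

```text
clock: 10.3
position: [0.6226, 0.226, 0.1504]
tool_rot: [3.141, 0.001, 0.001]
force: [-0.5, 0.9, -1.4]
grip_width: 0.0564
finger_force: 63.9
clock: 10.97
position: [0.6202, 0.2246, 0.0235]
tool_rot: [3.14, 0.005, 0.001]
force: [-0.8, -0.2, -0.1]
grip_width: 0.0561
finger_force: 64.0
clock: 11.63
position: [0.6225, 0.2255, 0.0256]
tool_rot: [-3.141, -0.0, 0.001]
force: [0.3, 0.6, 0.7]
grip_width: 0.0702
finger_force: 0.0
clock: 12.3
position: [0.6243, 0.2264, 0.2315]
tool_rot: [-3.139, -0.007, 0.0]
force: [0.4, 0.6, 0.2]
grip_width: 0.0512
finger_force: 0.0
((623.718994140625, 177.46536254882812), (107.89547729492188, 216.92356872558594), 0.8819170594215393)
[252 155 259   3 591] [0.68195686 0.17832436 0.04860721] ((681.9090576171875, 177.00575256347656), (1.7727115154266357, 219.90194702148438), 0.03867197409272194)
[ 294  183   61   61 2550] [0.62565752 0.22517988 0.01131541] ((623.3251953125, 225.11009216308594), (61.67203140258789, 62.61031723022461), 89.10282897949219)
[ 393  192   64   54 2973] [0.62534263 0.12738977 0.03191276] ((618.1812133789062, 122.78947448730469), (62.94394302368164, 55.71665573120117), 88.47676086425781)
[222 281  33  52 592] [0.63529852 0.25553486 0.24526743] ((633.6886596679688, 256.5080871582031), (8.320158958435059, 6.429917812347412), 86.61918640136719)
[393 282  31  51 578] [0.63532878 0.19593842 0.24541928] ((633.9125366210938, 194.97018432617188), (6.401360988616943, 8.567045211791992), 0.8183926343917847)
[ 15 467  25  13 268] [0.6345496  0.27641492 0.3070422 ] ((633.9408569335938, 277.0100402832031), (3.9112203121185303, 7.042261123657227), 45.6981201171875)
```

```bash
python3 -m crank '0 0 .0267 0 0 0 0;0 0 .0267 0 0 0 0;0 0 .0267 0 0 0 0;0 0 .0267 0 0 0 0;0 0 .0267 0 0 0 0;0 0 .0267 0 0 0 0;0 0 .0267 0 0 0 0;0 0 .0267 0 0 0 0'
python3 -m crank '0 0 .0267 0 0 0 0;0 0 .0267 0 0 0 0;0 0 .0267 0 0 0 0;0 0 .0267 0 0 0 0;0 0 .0267 0 0 0 0;0 0 .0267 0 0 0 0;0 0 .0267 0 0 0 -2.2;0 0 .0267 0 0 0 0'
cat > look.py <<'E'
from h import *
import sys
f=frame("wrist");save(f,sys.argv[1]);C=cloud(f);np.savez(sys.argv[1]+".npz",c=C,p=f["pixels"])
hsv=cv2.cvtColor(f["pixels"],cv2.COLOR_RGB2HSV);H,S,V=[hsv[...,i] for i in range(3)];Z=C[...,2]
def box(m,name):
    m=cv2.morphologyEx(m.astype(np.uint8),cv2.MORPH_OPEN,np.ones((3,3)))
    n,l,s,_=cv2.connectedComponentsWithStats(m)
    for i in range(1,n):
        if s[i,4]<150: continue
        q=C[l==i]; q=q[np.abs(q-np.median(q,0)).max(1)<.15]
        lo,hi=np.percentile(q,[.5,99.5],axis=0)*1000
        r=cv2.minAreaRect((q[:,:2]*1000).astype(np.float32));print(name,s[i,:4],"rect",np.round(r[0],1),np.round(r[1],1),round(r[2],1),"z",np.round(np.median(q[:,2])*1000,1),"x",np.round([lo[0],hi[0]],1),"y",np.round([lo[1],hi[1]],1))
box((H>12)&(H<32)&(S>100)&(V>70)&(Z>.02)&(Z<.12),"brass")
box((H>98)&(H<118)&(S>140)&(Z>.03)&(Z<.08),"blue")
box((S<40)&(V>150)&(Z>.04)&(Z<.06),"white")
box((V<80)&(Z>.034)&(Z<.045)&(C[...,0]<.57)&(C[...,1]>-.1),"rest")
s=st();print(np.round(s["position"],4),np.round(s["tool_rot"],4),s["grip_width"])
E
python3 look.py w4
```

```text
clock: 13.02
position: [0.622, 0.0106, 0.2245]
tool_rot: [3.142, 0.001, 0.001]
force: [0.3, -0.4, 0.1]
grip_width: -0.0002
finger_force: 0.0
clock: 13.68
position: [0.6231, -0.203, 0.2244]
tool_rot: [-3.141, 0.001, 0.041]
force: [0.2, -0.2, 0.0]
grip_width: 0.0003
finger_force: 0.0
brass [303 247  47  42] rect [ 582.8 -207.9] [39.7 40.8] 1.8 z 54.3 x [563.7 602.5] y [-228.5 -187.3]
brass [367 247  51  85] rect [ 563.5 -268.1] [82.9 42.4] 2.5 z 54.3 x [524.6 604.7] y [-289.2 -246.4]
brass [430 249  56  99] rect [ 556.2 -327.8] [98.5 43.7] 2.1 z 54.3 x [510.  604.7] y [-350.  -305.3]
white [292 206  69  86] rect [ 600. -206.] [75.  59.3] 0.5 z 49.4 x [565.  637.3] y [-235.2 -177.8]
white [360 206 138 111] rect [ 589.5 -296.9] [101.2 116. ] 2.3 z 49.4 x [542.8 641.4] y [-351.2 -239.6]
white [140 208  18  20] rect [621.6 -52.7] [12.9  9.4] 45.3 z 50.6 x [614.3 627.9] y [-55.6 -47. ]
white [380 303  20  32] rect [ 533.6 -269.6] [35.6 16.5] 0.9 z 49.6 x [516.5 551.2] y [-277.5 -261.4]
white [443 306  21  37] rect [ 530.8 -329.6] [38.8 15. ] 1.6 z 49.8 x [512.3 549.9] y [-337.1 -322.2]
rest [  0 287  26  83] rect [498.7 101.8] [23.  92.2] 83.2 z 39.3 x [454.8 543.6] y [ 94.  117.1]
rest [110 306  34  72] rect [487.8 -12.7] [31.5 79.9] 84.4 z 39.4 x [451.6 527.3] y [-28.7   4.7]
[ 0.6224 -0.2094  0.2243] [3.1388e+00 1.7000e-03 3.4400e-02] -0.00015461948039311525
```

View pics/w4.png

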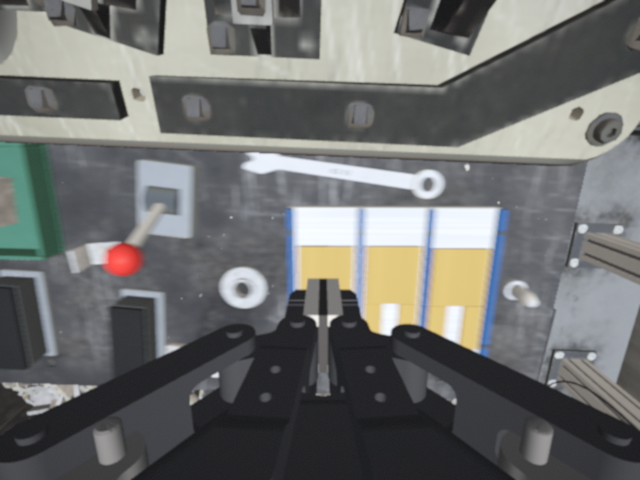

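View: stand with three lanes open (288–505, 208–350), bare deck behind shims at row ~228, spanner behind at (340,172), fixture board starting row ~150. Now settle and measure once more.

```bash
python3 -m crank '0 0 0 0 0 0 0;0 0 0 0 0 0 0;0 0 0 0 0 0 0;0 0 0 0 0 0 0;0 0 0 0 0 0 0;0 0 0 0 0 0 0;0 0 0 0 0 0 0;0 0 0 0 0 0 0'
python3 look.py w5
```

```text
clock: 14.4
position: [0.6237, -0.2014, 0.2253]
tool_rot: [-3.142, 0.0, 0.039]
force: [-0.1, -0.5, -0.4]
grip_width: -0.0001
finger_force: 0.0
brass [298 248  53  41] rect [ 582.8 -204.6] [38.8 46.6] 1.7 z 54.3 x [563.6 602.1] y [-227.8 -181.3]
brass [362 248  57  85] rect [ 562.6 -265. ] [83.3 47.8] 1.8 z 54.3 x [523.7 604.2] y [-288.7 -241. ]
brass [426 250  60  98] rect [ 556.  -324.9] [97.8 48.7] 2.3 z 54.2 x [510.4 604.6] y [-349.4 -299.9]
blue [494 210  10  22] rect [ 632.7 -352.4] [ 6.8 18.7] 88.5 z 56.9 x [623.4 641.9] y [-355.5 -349. ]
blue [479 234  21 111] rect [ 567.  -354.6] [107.3   6.3] 2.1 z 57.0 x [514.3 619.7] y [-358.7 -350.2]
blue [287 236   6  57] rect [ 586.1 -174.2] [52.9  4.5] 2.5 z 57.2 x [560.1 612.1] y [-176.8 -171.6]
blue [418 236  12  90] rect [ 574.3 -294.1] [86.1  4.8] 2.0 z 57.3 x [531.6 616.4] y [-297.6 -290.9]
blue [355 247   5  48] rect [ 582.4 -234.3] [44.6  3.2] 2.1 z 57.3 x [560.3 604.7] y [-236.4 -232.2]
white [292 207  65  83] rect [ 598.7 -203.4] [76.3 56.6] 1.1 z 49.3 x [566.1 637. ] y [-231.8 -175.9]
white [361 207  66  46] rect [ 619.  -264.1] [39.9 58.2] 1.9 z 49.3 x [602.9 639.4] y [-290.8 -236.7]
white [431 207  65  43] rect [ 623.  -323.9] [37.2 58.9] 0.7 z 49.2 x [604.7 641.7] y [-350.8 -297.7]
white [143 209  16  18] rect [622.4 -51.1] [ 9.1 10.8] 77.7 z 50.0 x [616.3 628. ] y [-55.  -46.9]
white [380 304  17  31] rect [ 532.  -266.4] [32.6 14.7] 2.4 z 49.3 x [516.6 548.2] y [-273.7 -259. ]
white [443 306  18  36] rect [ 530.3 -326.6] [37.6 15.9] 2.1 z 49.4 x [512.4 548.7] y [-334.5 -318.5]
rest [  0 288  29  83] rect [498.6 105.6] [26.3 92.2] 86.4 z 39.3 x [454.5 543.7] y [ 94.1 119.7]
rest [108 307  38  71] rect [487.7 -10.3] [34.9 79.4] 86.7 z 39.4 x [452.4 527.3] y [-28.9   7.6]
[ 0.6237 -0.2015  0.2253] [-3.1416 -0.      0.0393] 8.602761792563149e-05
```

```bash
python3 -m crank '0 -.0035 .0015 0 0 0 0;0 0 0 .024 0 0 0;0 0 0 .024 0 0 0;0 0 0 .024 0 0 0;0 0 0 .024 0 0 0;0 0 0 .024 0 0 0;0 0 0 .016 0 0 0;0 0 0 .006 0 0 0'
python3 -m crank '0 0 0 .006 0 0 0;0 0 0 .004 0 0 0;0 0 0 .003 0 0 0;0 0 0 0 0 0 0;0 0 0 0 0 0 0;0 0 0 0 0 0 0;0 0 0 0 0 0 0;0 0 0 0 0 0 0'
```

```text
clock: 15.12
position: [0.6189, -0.2032, 0.0808]
tool_rot: [-3.141, 0.003, 0.039]
force: [0.0, -1.0, -0.1]
grip_width: -0.0001
finger_force: 0.0
clock: 15.78
position: [0.6204, -0.2034, 0.0707]
tool_rot: [3.141, -0.0, 0.039]
force: [-0.2, -0.0, 0.5]
grip_width: 0.0003
finger_force: 0.0
```

```bash
python3 -m crank '0 -.003 0 0 0 0 0;0 -.005 0 0 0 0 0;0 -.005 0 0 0 0 0;0 -.005 0 0 0 0 0;0 -.005 0 0 0 0 0;0 -.005 0 0 0 0 0;0 -.005 0 0 0 0 0;0 -.005 0 0 0 0 0'
python3 -m crank '0 -.005 0 0 0 0 0;0 -.005 0 0 0 0 0;0 -.005 0 0 0 0 0;0 -.004 0 0 0 0 0;0 -.002 0 0 0 0 0;0 0 0 0 0 0 0;0 0 0 0 0 0 0;0 0 0 0 0 0 0'
python3 - <<'E'
from h import *
f=frame("side");C=cloud(f);np.savez("sd.npz",c=C);cv2.imwrite("pics/s3.png",cv2.cvtColor(cv2.resize(f["pixels"][260:400,230:400],None,fx=4,fy=4),cv2.COLOR_RGB2BGR))
E
```

```text
clock: 16.45
position: [0.5817, -0.2049, 0.0703]
tool_rot: [3.142, -0.0, 0.039]
force: [1.8, -0.2, 0.3]
grip_width: -0.0004
finger_force: 0.7
clock: 17.12
position: [0.5613, -0.2056, 0.0702]
tool_rot: [-3.141, 0.0, 0.039]
force: [-0.0, 0.5, 0.6]
grip_width: 0.0
finger_force: 0.0
```

View pics/s3.png

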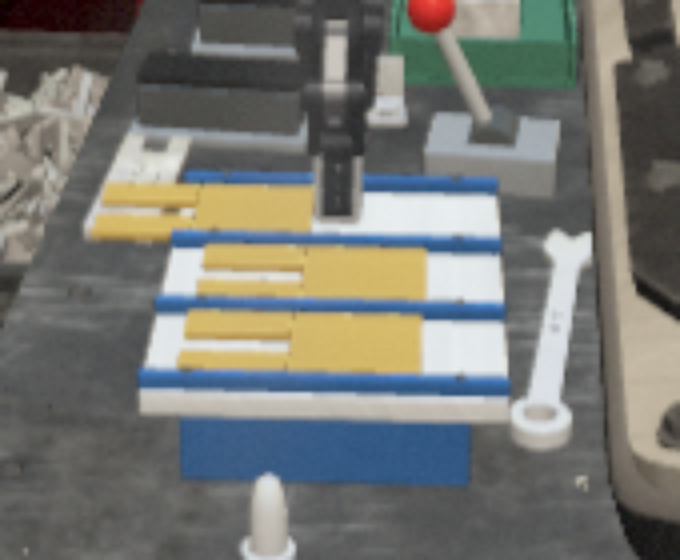

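Shim pushed out about 37 mm past the front end (crop, left end at x≈100), with the fingertip behind it at (335,215).

```bash
python3 -m crank '0 .003 0 0 0 0 0;0 0 0 -.02 0 0 0;0 0 0 -.03 0 0 0;0 0 0 -.03 0 0 0;0 0 0 -.03 0 0 0;.085 0 0 -.01 0 0 0;.085 -.02 0 0 0 0 0;.085 -.02 0 0 0 0 0'
python3 -m crank '.085 -.02 0 0 0 0 0;.085 -.02 0 0 0 0 0;.085 -.0185 0 0 0 0 0;.085 0 0 0 0 0 0;.085 0 0 0 0 0 0;.085 0 0 0 0 0 0;.085 0 0 0 0 0 0;.085 0 0 0 0 0 0'
python3 look.py w6 | grep -E "brass|\[ 0"
```

```text
clock: 17.83
position: [0.5248, -0.2068, 0.1909]
tool_rot: [3.141, -0.002, 0.04]
force: [-0.9, -0.4, -0.6]
grip_width: 0.0354
finger_force: 0.0
clock: 18.5
position: [0.4666, -0.2091, 0.1901]
tool_rot: [-3.141, -0.0, 0.04]
force: [-0.5, -0.1, -1.1]
grip_width: 0.0848
finger_force: 0.0
brass [371  37  77 148] rect [ 555.2 -265.5] [97.7 48.5] 2.3 z 54.2 x [506.9 603.7] y [-289.9 -240.6]
brass [450  41  88 147] rect [ 555.3 -325.1] [97.8 50.2] 2.0 z 54.2 x [507.  603.7] y [-350.  -299.7]
brass [289 121  68 134] rect [ 498.9 -207.8] [99. 50.] 2.2 z 54.3 x [450.4 548.3] y [-233.2 -183.5]
[ 0.4664 -0.2091  0.1901] [-3.1413  0.      0.0395] 0.08526011238327232
```

```bash
python3 -m crank '.085 0 0 .02 0 0 0;.085 0 0 .024 0 0 0;.085 0 0 .024 0 0 0;.085 0 0 .024 0 0 0;.085 0 0 .024 0 0 0;.085 0 0 .016 0 0 0;.085 0 0 .006 0 0 0;.085 0 0 .002 0 0 0'
python3 -m crank '.085 0 0 0 0 0 0;.045 0 0 0 0 0 0;.045 0 0 0 0 0 0;.045 0 0 0 0 0 0;.045 0 0 0 0 0 0;.045 0 0 0 0 0 0;.045 0 0 0 0 0 0;.045 0 0 0 0 0 0' 70
python3 -m crank '.045 0 0 -.003 0 0 0;.045 0 0 -.006 0 0 0;.045 0 0 -.01 0 0 0;.045 0 0 -.02 0 0 0;.045 0 0 -.02 0 0 0;.045 0 0 -.02 0 0 0;.045 0 0 0 0 0 0;.045 0 0 0 0 0 0'
python3 look.py w7 | grep -E "brass|\[ 0"
python3 - <<'E'
from h import *
f=frame("side");cv2.imwrite("pics/s4.png",cv2.cvtColor(cv2.resize(f["pixels"][220:400,230:400],None,fx=3,fy=3),cv2.COLOR_RGB2BGR))
E
```

```text
clock: 19.22
position: [0.4657, -0.209, 0.0493]
tool_rot: [-3.141, 0.002, 0.039]
force: [-0.2, 0.9, 0.1]
grip_width: 0.0854
finger_force: 0.0
clock: 19.88
position: [0.4663, -0.2095, 0.0511]
tool_rot: [3.141, -0.001, 0.039]
force: [-1.2, -0.1, 7.3]
grip_width: 0.0481
finger_force: 70.4
clock: 20.55
position: [0.4663, -0.2097, 0.1308]
tool_rot: [3.141, -0.002, 0.039]
force: [-0.4, -0.3, -2.0]
grip_width: 0.0481
finger_force: 72.4
brass [387   2 100 195] rect [ 554.9 -265.4] [98.6 49.2] 2.5 z 54.2 x [506.7 603.6] y [-289.9 -240. ]
brass [485   6 122 194] rect [ 555.6 -326.8] [98.4 53.7] 2.2 z 54.1 x [507. 604.] y [-351.  -299.6]
[ 0.4658 -0.2095  0.1298] [ 3.1412e+00 -7.0000e-04  3.8900e-02] 0.04802184354985395
```

View pics/s4.png

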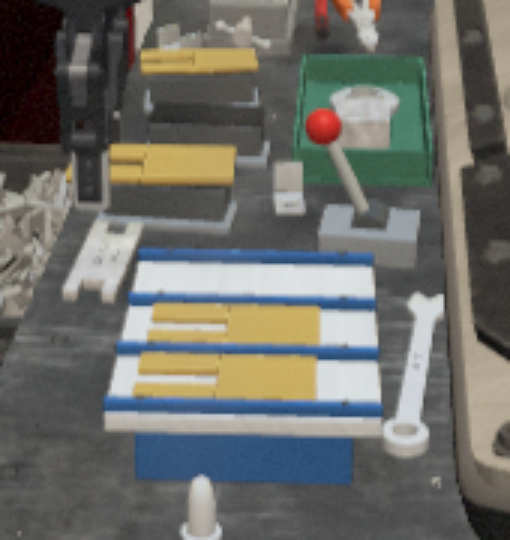

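The shim is held level at about (170,165) in the crop and the lane is empty. Next, its pose in the tool frame.

```bash
cat > held.py <<'E'
from h import *
f=frame("wrist");s=st();C=(cloud(f)-s["position"])@toolR(s)
hsv=cv2.cvtColor(f["pixels"],cv2.COLOR_RGB2HSV);H,S,V=[hsv[...,i] for i in range(3)]
m=(H>12)&(H<32)&(S>100)&(V>60)&(abs(C[...,2])<.03)&(abs(C[...,0])<.12)&(abs(C[...,1])<.06)
q=C[m];print(m.sum(),np.round(cv2.minAreaRect((q[:,:2]*1000).astype(np.float32))[0:2],1),cv2.minAreaRect((q[:,:2]*1000).astype(np.float32))[2],"ext",np.round(np.percentile(q,[.5,99.5],axis=0)*1000,1))
A=np.c_[q[:,:2],np.ones(len(q))];print("plane",np.round(np.linalg.lstsq(A,q[:,2],rcond=None)[0],4),s["position"],s["tool_rot"])
E
python3 held.py
```

```text
33521 [[ 33.8   1.3]
 [ 53.  100.1]] 88.71991729736328 ext [[-14.7 -24.5  -4.4]
 [ 82.8  24.7  -1. ]]
plane [ 0.0037  0.0002 -0.0028] [ 0.4654541  -0.20923384  0.12885029] [-3.14123562e+00  8.92502038e-04  3.90936077e-02]
```

```bash
python3 -m crank '.045 -.0015 -.02 -.005 0 0 0;.045 -.0015 -.032 0 0 0 0;.045 -.0015 -.035 0 0 0 0;.045 -.0015 -.035 0 0 0 0;.045 -.0015 -.035 0 0 0 0;.045 -.001 -.029 0 0 0 0;.045 -.0005 -.0156 0 0 0 0;.045 0 0 0 0 0 5.3'
python3 -m crank '.045 0 0 .02 0 0 0;.045 0 0 .02 0 0 0;.045 0 0 .015 0 0 0;.045 0 0 0 0 0 0;.045 0 0 0 0 0 0;.045 0 0 0 0 0 0;.045 0 0 0 0 0 0;.045 0 0 0 0 0 0'
python3 held.py; python3 look.py w8 | grep -E "rest|\[ 0"
```

```text
clock: 21.37
position: [0.4484, -0.0045, 0.1337]
tool_rot: [-3.14, 0.001, -0.047]
force: [-0.6, -0.1, -1.7]
grip_width: 0.0477
finger_force: 72.6
clock: 22.03
position: [0.4494, -0.0083, 0.08]
tool_rot: [-3.141, -0.001, -0.054]
force: [-1.3, 0.2, -1.5]
grip_width: 0.0482
finger_force: 72.7
33724 [[ 33.6   0.3]
 [ 50.5 100.3]] 89.37472534179688 ext [[-14.9 -24.4  -4.1]
 [ 83.1  24.7  -0.7]]
plane [ 0.0047 -0.0002 -0.0026] [ 0.4493484  -0.0083175   0.07995073] [-3.14147471e+00 -1.10292358e-03 -5.36093973e-02]
rest [  0  91 120 194] rect [498.9 112.1] [36.2 90.5] 89.7 z 39.3 x [454.8 543.4] y [ 94.4 128.8]
rest [305 252  35  51] rect [450.8  -8.7] [17.1 27.5] 87.4 z 39.3 x [437.4 464.3] y [-17.6  -0.1]
[ 0.4493 -0.0083  0.0798] [-3.1415e+00 -9.0000e-04 -5.3600e-02] 0.04818591775721593
```

```bash
python3 -m crank '.045 -.001 0 .01 0 0 0;.045 0 0 .01 0 0 0;.045 0 0 .008 0 0 0;.045 0 0 .005 0 0 0;.045 0 0 .003 0 0 0;.045 0 0 .001 0 0 0;.045 0 0 0 0 0 0;.045 0 0 0 0 0 0'
python3 -m crank '.045 0 0 .001 0 0 0;.045 0 0 0 0 0 0;.054 0 0 0 0 0 0;.054 0 0 0 0 0 0;.062 0 0 0 0 0 0;.062 0 0 0 0 0 0;.062 0 0 0 0 0 0;.062 0 0 0 0 0 0'
python3 -m crank '.062 0 0 -.01 0 0 0;.062 0 0 -.02 0 0 0;.062 0 0 -.03 0 0 0;.062 0 0 -.03 0 0 0;.062 0 0 -.03 0 0 0;0 0 0 -.03 0 0 0;0 0 0 0 0 0 0;0 0 0 0 0 0 0'
python3 look.py w9 | grep -E "brass|rest|\[ 0"
```

```text
clock: 22.8
position: [0.4481, -0.0082, 0.0424]
tool_rot: [-3.142, -0.0, -0.054]
force: [0.4, 0.2, -2.3]
grip_width: 0.0483
finger_force: 72.7
clock: 23.47
position: [0.448, -0.0082, 0.0413]
tool_rot: [-3.142, -0.0, -0.053]
force: [0.1, 0.3, -1.1]
grip_width: 0.0618
finger_force: 0.0
clock: 24.13
position: [0.4486, -0.0083, 0.1933]
tool_rot: [-3.141, -0.004, -0.054]
force: [0.8, -0.0, -0.4]
grip_width: 0.0264
finger_force: 0.0
brass [288 121  67 130] rect [481.6 -10.2] [ 49.9 100. ] 87.6 z 44.3 x [432.6 531.2] y [-35.8  15.3]
brass [  0 137  82 134] rect [479.8 224.4] [100.1  51.7] 9.7 z 44.3 x [429.3 530.9] y [193.2 245.9]
rest [135 115  62 116] rect [498.7 112.1] [35.1 90.1] 89.8 z 39.3 x [454.5 542.6] y [ 94.8 128.9]
rest [315 197  16  46] rect [455.7  -9.2] [12.1 37.8] 87.3 z 39.3 x [436.9 474.6] y [-15.8  -3. ]
rest [ 26 214  28  43] rect [455.5 223.5] [36.2 11.6] 9.3 z 39.4 x [437.8 473.3] y [216.1 230.5]
[ 0.448  -0.0083  0.1921] [ 3.1415e+00 -1.4000e-03 -5.3600e-02] 0.01832231248360937
```

```bash
python3 -m crank '0 0 0 -.015 0 0 -5.3;0 .013 .0209 0 0 0 0;0 .013 .0209 0 0 0 0;0 .013 .0209 0 0 0 0;0 .013 .0209 0 0 0 0;0 .013 .0209 0 0 0 0;0 .013 .0209 0 0 0 0;0 .013 .0209 0 0 0 0'
python3 -m crank '0 .013 .0209 0 0 0 0;0 .013 .0209 0 0 0 0;0 .013 .0209 0 0 0 0;0 .013 .0209 0 0 0 0;0 .013 .0209 0 0 0 0;0 .0065 .0104 0 0 0 0;0 0 0 0 0 0 0;0 0 0 0 0 0 0'
python3 -m crank '0 0 0 0 0 0 0;0 0 0 0 0 0 0;0 0 0 0 0 0 0;0 0 0 0 0 0 0;0 0 0 0 0 0 0;0 0 0 0 0 0 0;0 0 0 0 0 0 0;0 0 0 0 0 0 0'
python3 look.py w10 | grep -E "brass|\[ 0"
```

```text
clock: 24.85
position: [0.5446, -0.1517, 0.2051]
tool_rot: [-3.141, 0.002, 0.039]
force: [0.4, 0.7, -0.3]
grip_width: -0.0001
finger_force: 0.0
clock: 25.52
position: [0.62, -0.2627, 0.2047]
tool_rot: [-3.14, 0.002, 0.039]
force: [0.1, 0.3, 0.6]
grip_width: 0.0002
finger_force: 0.0
clock: 26.18
position: [0.6206, -0.2628, 0.2063]
tool_rot: [3.142, -0.0, 0.039]
force: [-0.1, 0.3, 1.0]
grip_width: 0.0002
finger_force: 0.0
brass [294 247  58  42] rect [ 586.6 -264.6] [36.8 47.3] 2.2 z 54.3 x [568.4 604.8] y [-288.1 -240.6]
brass [364 250  60  83] rect [ 567.  -325.1] [76.2 48. ] 2.3 z 54.3 x [531.2 605. ] y [-348.8 -300.8]
brass [ 13 309  67  94] rect [482.4 -10.6] [ 51.9 100.2] 87.6 z 44.4 x [435.3 532.1] y [-36.9  14.8]
[ 0.6206 -0.2628  0.2063] [-3.1416  0.      0.0391] 0.0001979939460462676
```

```bash
python3 -m crank '0 .0015 0 0 0 0 0;0 0 0 .024 0 0 0;0 0 0 .024 0 0 0;0 0 0 .024 0 0 0;0 0 0 .024 0 0 0;0 0 0 .016 0 0 0;0 0 0 .01 0 0 0;0 0 0 .005 0 0 0'
python3 -m crank '0 0 0 .004 0 0 0;0 0 0 .003 0 0 0;0 0 0 .002 0 0 0;0 0 0 0 0 0 0;0 0 0 0 0 0 0;0 0 0 0 0 0 0;0 0 0 0 0 0 0;0 0 0 0 0 0 0'
python3 -m crank '0 -.003 0 0 0 0 0;0 -.005 0 0 0 0 0;0 -.005 0 0 0 0 0;0 -.005 0 0 0 0 0;0 -.005 0 0 0 0 0;0 -.005 0 0 0 0 0;0 -.005 0 0 0 0 0;0 -.005 0 0 0 0 0'
python3 -m crank '0 -.005 0 0 0 0 0;0 -.005 0 0 0 0 0;0 -.005 0 0 0 0 0;0 -.004 0 0 0 0 0;0 -.002 0 0 0 0 0;0 0 0 0 0 0 0;0 0 0 0 0 0 0;0 0 0 0 0 0 0'
python3 -m crank '0 .003 0 0 0 0 0;0 0 0 -.02 0 0 0;0 0 0 -.03 0 0 0;0 0 0 -.03 0 0 0;0 0 0 -.03 0 0 0;.085 0 0 -.01 0 0 0;.085 -.02 0 0 0 0 0;.085 -.02 0 0 0 0 0'
python3 -m crank '.085 -.02 0 0 0 0 0;.085 -.02 0 0 0 0 0;.085 -.0185 0 0 0 0 0;.085 0 0 0 0 0 0;.085 0 0 0 0 0 0;.085 0 0 0 0 0 0;.085 0 0 0 0 0 0;.085 0 0 0 0 0 0'
python3 look.py w11 | grep -E "brass|\[ 0"
```

```text
clock: 26.9
position: [0.6217, -0.2626, 0.0779]
tool_rot: [-3.141, 0.001, 0.039]
force: [-0.1, -0.1, 0.6]
grip_width: -0.0004
finger_force: 0.0
clock: 27.57
position: [0.6222, -0.2629, 0.0706]
tool_rot: [3.141, -0.0, 0.039]
force: [-0.0, 0.5, -0.4]
grip_width: 0.0003
finger_force: 0.0
clock: 28.23
position: [0.5836, -0.2643, 0.0703]
tool_rot: [3.142, -0.0, 0.039]
force: [0.8, -0.7, -0.4]
grip_width: 0.0
finger_force: 0.6
clock: 28.9
position: [0.5632, -0.265, 0.0702]
tool_rot: [-3.142, 0.0, 0.039]
force: [-0.0, 1.0, -0.1]
grip_width: -0.0
finger_force: 0.0
clock: 29.57
position: [0.5267, -0.2662, 0.1909]
tool_rot: [3.141, -0.002, 0.04]
force: [0.4, 0.7, -0.2]
grip_width: 0.0359
finger_force: 0.0
clock: 30.23
position: [0.4684, -0.2686, 0.1901]
tool_rot: [-3.141, -0.0, 0.04]
force: [0.8, -0.2, -1.5]
grip_width: 0.0852
finger_force: 0.0
brass [371  40  78 147] rect [ 555.5 -325.5] [97.6 48.7] 2.3 z 54.2 x [507.3 603.7] y [-349.8 -300.6]
brass [290 121  68 134] rect [ 500.8 -268. ] [98.8 50. ] 2.3 z 54.3 x [452.1 550.1] y [-293.5 -243.7]
brass [  0 137  35 127] rect [480.8 -23.9] [25.6 99.7] 87.5 z 44.2 x [431.8 529.5] y [-37.2 -11.4]
[ 0.4682 -0.2686  0.1901] [-3.1414 -0.      0.0397] 0.0848815203478768
```

```bash
python3 -m crank '.085 0 .0005 .02 0 0 0;.085 0 0 .024 0 0 0;.085 0 0 .024 0 0 0;.085 0 0 .024 0 0 0;.085 0 0 .024 0 0 0;.085 0 0 .016 0 0 0;.085 0 0 .006 0 0 0;.085 0 0 .002 0 0 0'
python3 -m crank '.085 0 0 0 0 0 0;.045 0 0 0 0 0 0;.045 0 0 0 0 0 0;.045 0 0 0 0 0 0;.045 0 0 0 0 0 0;.045 0 0 0 0 0 0;.045 0 0 0 0 0 0;.045 0 0 0 0 0 0' 70
python3 -m crank '.045 0 0 -.003 0 0 0;.045 0 0 -.006 0 0 0;.045 0 0 -.01 0 0 0;.045 0 0 -.02 0 0 0;.045 0 0 -.02 0 0 0;.045 0 0 -.02 0 0 0;.045 0 0 0 0 0 0;.045 0 0 0 0 0 0'
python3 held.py
```

```text
clock: 30.95
position: [0.4675, -0.2689, 0.0493]
tool_rot: [-3.141, 0.001, 0.039]
force: [0.2, -0.4, 1.2]
grip_width: 0.0847
finger_force: 0.0
clock: 31.62
position: [0.4681, -0.2696, 0.0511]
tool_rot: [3.141, -0.001, 0.039]
force: [-2.3, 0.4, 7.9]
grip_width: 0.0483
finger_force: 70.5
clock: 32.28
position: [0.4682, -0.2697, 0.1308]
tool_rot: [3.14, -0.002, 0.039]
force: [0.2, -0.5, -1.9]
grip_width: 0.0482
finger_force: 72.5
33275 [[33.8  0.4]
 [55.9 99.5]] 89.31260681152344 ext [[-14.3 -23.8  -5.1]
 [ 83.1  25.   -1.7]]
plane [ 0.0021  0.0003 -0.0035] [ 0.46767356 -0.26939185  0.1297881 ] [ 3.14121732e+00 -6.00804563e-04  3.89494527e-02]
```

```bash
python3 -m crank '.045 .001 -.02 0 0 0 0;.045 .001 -.03 0 0 0 0;.045 .001 -.03 0 0 0 0;.045 .001 -.03 0 0 0 0;.045 .001 -.03 0 0 0 0;.045 .001 -.03 0 0 0 0;.045 .001 -.03 0 0 0 0;.045 .001 -.03 0 0 0 0'
python3 -m crank '.045 .001 -.03 0 0 0 0;.045 .001 -.03 0 0 0 0;.045 .001 -.03 0 0 0 0;.045 .0005 -.03 0 0 0 0;.045 .0005 -.02 0 0 0 0;.045 0 -.0115 0 0 0 0;.045 0 0 0 0 0 2.5;.045 0 0 0 0 0 0'
python3 -m crank '.045 0 0 .02 0 0 0;.045 0 0 .02 0 0 0;.045 0 0 .01 0 0 0;.045 0 0 0 0 0 0;.045 0 0 0 0 0 0;.045 0 0 0 0 0 0;.045 0 0 0 0 0 0;.045 0 0 0 0 0 0'
python3 held.py; python3 look.py w12 | grep -E "rest|\[ 0"
```

```text
clock: 33.0
position: [0.466, -0.0378, 0.1287]
tool_rot: [-3.141, 0.001, 0.039]
force: [1.2, -0.7, -1.9]
grip_width: 0.0482
finger_force: 72.5
clock: 33.67
position: [0.4644, 0.1125, 0.1288]
tool_rot: [3.141, 0.001, -0.006]
force: [-0.0, -0.5, -1.8]
grip_width: 0.0481
finger_force: 72.5
clock: 34.33
position: [0.4652, 0.1124, 0.08]
tool_rot: [-3.141, -0.001, -0.005]
force: [0.5, 0.6, -1.4]
grip_width: 0.0482
finger_force: 72.5
33754 [[ 33.7 -14.2]
 [ 80.6  99.9]] 89.8232192993164 ext [[-14.6 -24.4  -4.2]
 [ 83.   24.8  -0.7]]
plane [ 0.0045  0.0041 -0.0026] [0.46514779 0.11239174 0.07994033] [-3.14124820e+00 -1.03634211e-03 -4.58355627e-03]
rest [305 252  35  48] rect [467.3 112. ] [25.9 17. ] 0.4 z 39.3 x [454.6 479.7] y [103.5 120.5]
rest [548 261  35  68] rect [456.2 -11.5] [12.2 37.9] 87.6 z 39.3 x [437.7 474.7] y [-17.   -5.6]
rest [ 85 265  40  66] rect [455.4 223.3] [35.7 12. ] 9.1 z 39.4 x [438.  473.1] y [215.7 230.2]
```

```bash
python3 -m crank '.045 0 0 .01 0 0 0;.045 0 0 .01 0 0 0;.045 0 0 .008 0 0 0;.045 0 0 .005 0 0 0;.045 0 0 .003 0 0 0;.045 0 0 .001 0 0 0;.045 0 0 0 0 0 0;.045 0 0 0 0 0 0'
python3 -m crank '.045 0 0 .001 0 0 0;.045 0 0 0 0 0 0;.054 0 0 0 0 0 0;.054 0 0 0 0 0 0;.062 0 0 0 0 0 0;.062 0 0 0 0 0 0;.062 0 0 0 0 0 0;.062 0 0 0 0 0 0'
python3 -m crank '.062 0 0 -.01 0 0 0;.062 0 0 -.02 0 0 0;.062 0 0 -.03 0 0 0;.062 0 0 -.03 0 0 0;.062 0 0 -.03 0 0 0;0 0 0 -.03 0 0 0;0 0 0 -.03 0 0 0;0 0 0 0 0 0 0'
python3 -m crank '0 0 0 0 0 0 0;0 0 0 0 0 0 0;0 0 0 0 0 0 0;0 0 0 0 0 0 0;0 0 0 0 0 0 0;0 0 0 0 0 0 0;0 0 0 0 0 0 0;0 0 0 0 0 0 0'
python3 look.py w13 | grep -E "brass|rest|\[ 0"; python3 - <<'E'
from h import *
d=np.load("w13.npz");C=d["c"];hsv=cv2.cvtColor(d["p"],cv2.COLOR_RGB2HSV)
for n,m in(("red",((hsv[...,0]<6)|(hsv[...,0]>174))&(hsv[...,1]>150)&(abs(C[...,0]-.6)<.08)&(abs(C[...,1]+.05)<.08)),("green",(hsv[...,0]>65)&(hsv[...,0]<90)&(hsv[...,1]>90)&(C[...,2]<.04)),("tray metal",(hsv[...,1]<50)&(hsv[...,2]>120)&(abs(C[...,0]-.623)<.045)&(abs(C[...,1]-.177)<.1)&(C[...,2]<.05)),("base",(C[...,2]>.02)&(C[...,2]<.03)&(abs(C[...,0]-.635)<.05)&(abs(C[...,1]+.05)<.045))):
    q=C[m];print(n,m.sum(),np.median(q,0),cv2.minAreaRect((q[:,:2]*1000).astype(np.float32)))
E
```

```text
clock: 35.1
position: [0.4648, 0.1124, 0.0422]
tool_rot: [3.142, 0.0, -0.004]
force: [-0.6, 0.0, -1.1]
grip_width: 0.048
finger_force: 72.6
clock: 35.77
position: [0.4648, 0.1124, 0.0413]
tool_rot: [-3.142, -0.0, -0.005]
force: [-0.6, -0.4, -0.1]
grip_width: 0.0616
finger_force: 0.0
clock: 36.43
position: [0.4665, 0.1129, 0.227]
tool_rot: [-3.139, -0.007, -0.005]
force: [0.5, 0.0, -0.8]
grip_width: 0.0261
finger_force: 0.0
clock: 37.1
position: [0.4648, 0.1124, 0.2211]
tool_rot: [3.142, 0.0, -0.004]
force: [0.7, 0.6, 0.5]
grip_width: 0.0005
finger_force: 0.0
brass [292 122  60 118] rect [498.4 112.2] [99.6 50. ] 0.4 z 44.2 x [449.9 547.5] y [ 87.7 136.8]
brass [149 143  86 120] rect [479.8 225.1] [100.2  50.8] 9.7 z 44.3 x [429.8 530.5] y [194.3 254.8]
brass [428 142  73 116] rect [481.7  -9.8] [50.9 99.8] 87.8 z 44.2 x [433.2 531.2] y [-35.2  16.2]
rest [316 191  14  42] rect [472.5 111.8] [37.6 10.9] 1.1 z 39.3 x [453.9 491.2] y [106.6 117.5]
rest [451 209  17  41] rect [456.1 -10.6] [11.6 37.5] 88.6 z 39.3 x [437.7 474.6] y [-16.4  -4.9]
rest [190 212  21  39] rect [455.2 222.3] [35.4 11.3] 9.8 z 39.4 x [437.7 472.8] y [215.  229.6]
red 1593 [ 0.59563022 -0.04325822  0.10205436] ((596.9208984375, -46.14023208618164), (24.577068328857422, 22.749380111694336), 15.770421981811523)
green 17993 [0.59968008 0.18140863 0.00353273] ((609.948486328125, 177.28875732421875), (84.71989440917969, 218.54066467285156), 0.8609695434570312)
tray metal 7377 [0.62061582 0.19560735 0.0175689 ] ((622.3921508789062, 181.45330810546875), (55.78537368774414, 155.5637969970703), 0.33133333921432495)
base 2661 [ 0.61301281 -0.04283689  0.0240895 ] ((620.253662109375, -49.602272033691406), (50.433380126953125, 47.02011489868164), 85.66288757324219)
```

View pics/w13.png

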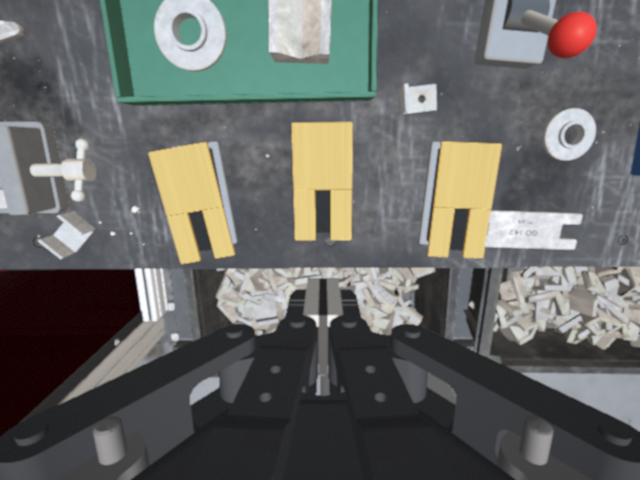

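All rests now carry a shim within 1–2 mm (image (322,182), (195,200), (463,200)). The V-block and flange are in the tray at (300,25) and (190,30), and the ball is at (572,35). Lever next.

```bash
python3 -m crank '0 .0119 .0199 0 0 0 0;0 .0119 .0199 0 0 0 0;0 .0119 .0199 0 0 0 0;0 .0119 .0199 0 0 0 0;0 .0119 .0199 0 0 0 0;0 .0119 .0199 0 0 0 0;0 .0119 .0199 0 0 0 0;0 .0119 .0199 0 0 0 4'
python3 -m crank '0 0 0 .015 0 0 0;0 0 0 .02 0 0 0;0 0 0 .02 0 0 0;0 0 0 .02 0 0 0;0 0 0 .02 0 0 0;0 0 0 .02 0 0 0;0 0 0 .009 0 0 0;0 0 0 0 0 0 0'
python3 -m crank '0 .01 0 0 0 0 0;0 .01 0 0 0 0 0;0 .01 0 0 0 0 0;0 .01 0 0 0 0 0;0 .01 0 0 0 0 0;0 .01 0 0 0 0 0;0 .01 0 0 0 0 0;0 .01 0 0 0 0 0'
python3 -m crank '0 .004 0 0 0 0 0;0 .004 0 0 0 0 0;0 .003 0 0 0 0 0;0 .002 0 0 0 0 0;0 0 0 0 0 0 0;0 0 0 0 0 0 0;0 0 0 0 0 0 0;0 0 0 0 0 0 0'
python3 - <<'E'
from h import *
f=frame("scene");C=cloud(f);hsv=cv2.cvtColor(f["pixels"],cv2.COLOR_RGB2HSV)
m=((hsv[...,0]<6)|(hsv[...,0]>174))&(hsv[...,1]>150)&(abs(C[...,0]-.64)<.08)&(abs(C[...,1]+.05)<.08)
q=C[m];print(m.sum(),np.median(q,0),cv2.minAreaRect((q[:,:2]*1000).astype(np.float32)))
E
```

```text
clock: 37.82
position: [0.5597, -0.0484, 0.2212]
tool_rot: [-3.142, 0.0, -0.073]
force: [-0.6, -0.2, -0.1]
grip_width: -0.0003
finger_force: 0.0
clock: 38.48
position: [0.5583, -0.0472, 0.0956]
tool_rot: [3.141, 0.003, -0.074]
force: [-0.6, 0.2, 0.6]
grip_width: -0.0003
finger_force: 0.0
clock: 39.15
position: [0.6398, -0.0533, 0.0986]
tool_rot: [-3.142, -0.001, -0.074]
force: [-0.2, 0.6, -1.3]
grip_width: -0.0001
finger_force: 0.6
clock: 39.82
position: [0.6479, -0.0539, 0.0975]
tool_rot: [3.141, 0.009, -0.074]
force: [-30.9, 3.8, 20.8]
grip_width: 0.0002
finger_force: 15.7
104 [ 0.67149749 -0.05760545  0.10296925] ((675.0431518554688, -41.73175048828125), (51.83911895751953, 22.74393081665039), 74.16018676757812)
```

```bash
python3 -m crank '0 -.006 0 0 0 0 0;0 -.01 0 0 0 0 0;0 -.02 0 0 0 0 0;0 -.025 0 -.01 0 0 0;0 0 0 -.03 0 0 0;0 0 0 -.03 0 0 0;0 0 0 -.03 0 0 0;0 0 0 -.03 0 0 0'
python3 -m crank '0 -.02 0 -.03 0 0 0;0 -.02 0 0 0 0 0;0 0 0 0 0 0 0;0 0 0 0 0 0 0;0 0 0 0 0 0 0;0 0 0 0 0 0 0;0 0 0 0 0 0 0;0 0 0 0 0 0 0'
python3 - <<'E'
from h import *
f=frame("scene");C=cloud(f);hsv=cv2.cvtColor(f["pixels"],cv2.COLOR_RGB2HSV)
m=((hsv[...,0]<6)|(hsv[...,0]>174))&(hsv[...,1]>150)&(abs(C[...,0]-.64)<.08)&(abs(C[...,1]+.05)<.05)&(C[...,2]>.05)&(C[...,2]<.15)
q=C[m];print(m.sum(),np.median(q,0))
cv2.imwrite("pics/end.png",cv2.cvtColor(cv2.resize(f["pixels"][130:430,220:400],None,fx=2,fy=2),cv2.COLOR_RGB2BGR))
E
python3 look.py w14|grep brass
```

```text
clock: 40.53
position: [0.5908, -0.0497, 0.2295]
tool_rot: [-3.142, -0.001, -0.074]
force: [1.1, 0.6, -0.4]
grip_width: 0.0004
finger_force: 0.0
clock: 41.2
position: [0.5515, -0.0467, 0.2568]
tool_rot: [-3.142, 0.001, -0.074]
force: [-0.5, -0.2, -0.2]
grip_width: -0.0001
finger_force: 0.0
103 [ 0.67109016 -0.05789932  0.1023599 ]
brass [590 135  50 108] rect [ 555.6 -324.6] [98.  48.7] 3.0 z 54.2 x [507.8 603.7] y [-348.4 -300.4]
brass [139 227  66  95] rect [498.5 112.1] [100.2  50.9] 0.3 z 44.3 x [449.3 548.2] y [ 86.9 136.6]
brass [265 235  51  92] rect [482.3 -10. ] [49.8 99.3] 87.3 z 44.3 x [436.3 531.9] y [-36.   15.6]
brass [ 27 250  84  96] rect [479.8 224.8] [100.2  52. ] 9.8 z 44.3 x [429.7 531.3] y [193.6 254.8]
```

View pics/end.png

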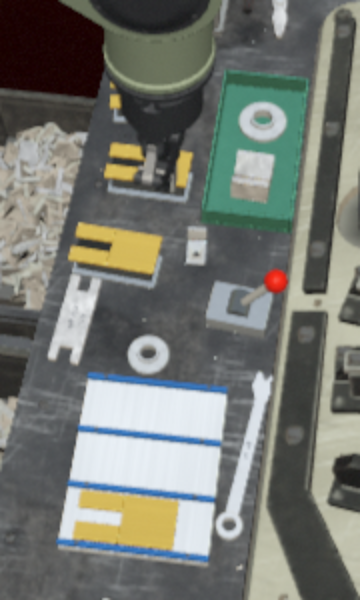

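```bash
python3 - <<'E'
from h import *
f=frame("scene")
for im in(np.load("scene0.npz")["p"],f["pixels"]):
    hsv=cv2.cvtColor(im,cv2.COLOR_RGB2HSV);m=((hsv[...,0]<7)|(hsv[...,0]>173))&(hsv[...,1]>130);m[:240]=0;m[300:]=0;m[:,:300]=0;m[:,380:]=0
    k,l,a,c=cv2.connectedComponentsWithStats(m.astype(np.uint8));i=1+np.argmax(a[1:,4]);(u,v),r=cv2.minEnclosingCircle(np.argwhere(l==i)[:,::-1].astype(np.float32));print(a[i],u,v,r,ray(f,u,v,.092))
E
```

```text
[319 257  12  12 105] 324.5 262.875 5.89633846282959 [ 0.59763424 -0.04470508  0.092     ]
[352 264  12  13 108] 357.5 270.0 6.020897388458252 [ 0.67115233 -0.05138976  0.092     ]
```

```bash
python3 -c "
from workcell import bot;print(bot.job_done())"
```

```text
the job is handed in; nothing more can be done
None
```

I handed the job in at about 41 s; the hand-in returned no verdict. By my last measurements, every rest carries a centred shim, the V-block and flange are in the tray, the spare shim is still on the stand, and the lever is fully over at about 0.96 rad.

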